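# Load the sample warmer, latch it and fit its probe

## Robot

A 6-joint arm with a two-finger parallel gripper is mounted at the origin on the work surface. World frame = base frame: x ahead of the robot, y to its left, z up, the work surface at z = 0. Lengths are in m, angles in rad, forces in N, time in s.
With the tool pointing down it reaches from about 0.4 to 0.825 m from the base axis. Payload 7 kg.
Tool frame: the origin (TCP) lies on the centre line of the jaws, within the pads' length; the fingertips stand tip_reach ahead of it and the grasp point (between the pads) is the TCP (tip_reach is the distance from the TCP to the fingertips, in m); z points along the fingers, y is the line along which they close (so a half turn about z gives the same grasp; the last joint's range is limited). The gripper opens to 88 mm and grips with 3 to 60 N. Pads are 19 mm wide; open, the fingers measure 130 mm over their backs; the gripper's body (78 mm by 193 mm) begins 47 mm behind the grasp point.
Start: joints at [-0.977, 0.359, 0.012, 0, -1.224, -0.288], TCP at [0.203, -0.644, 0.246] pointing down, gripper open.
Joint ranges: [-3.07, 3.07], [-1.43, 2.12], [-1.02, 1.25], [-3.03, 1.67], [-3.05, -0], [-3.03, 3.03]. Speed limits (rad/s): [2.39, 2.39, 3.01, 3.14, 3.14, 3.14].

## Interface

Orientations are given as [roll, pitch, yaw] about the fixed x, y, z axes, in that order (R = Rz(yaw) Ry(pitch) Rx(roll)).
In Python, from station import get_state, grab_frame, calibration, job_done, find_in, mark_of, tip_reach gives the robot as it stands.
- The arm moves only by the shell command python3 -m handwheel 'ROWS' [OPENING] [FORCE]. ROWS is JSON, a list of rows, each an object with "delta_pos": the shift along the world's x, y, z in units of 30 mm (1.0 is 30 mm), a list of three; "dr": the turn, a rotation vector about the world's x, y, z in degrees, a list of three. In form: [{"delta_pos": [tx, ty, tz], "dr": [rx, ry, rz]}, ...]. A call has 1 to 10 rows; each row shifts and turns the commanded pose from where the row before left it; what a row does not reach is not made up. A row lasts 1/10 s, in which the tool goes at most 50 mm and 8.59 degrees, less where a joint would pass 70% of its speed; a pose out of reach is approached as far as the arm can. A call is refused whole if a number of a shift passes 1 or a number of a turn 8.59, either way. A call with a gripper value outside its range is refused whole. OPENING is the closure, from -1 (fully open) to 1 (shut), set as the call begins (- or left out, the last holds). The fingers move at their own pace and stop on an object; FORCE is the grip in N (left out, the last holds). Time passes only in rows, so rows that do not move let the fingers close. It gives the time, the measured TCP pose, the force, the opening and the grip force at its end, in the units of the state.
- get_state(): the state, without advancing time (a new reading comes with each control period).
- grab_frame(name): name is "side" or "top" or "wrist"; returns the picture (420x560x3 uint8, red, green, blue); there is no depth.
- calibration(name): a dict with "fx", "fy", "cx", "cy" (pixels), "k1" (the pictures are not rectified: a ray, as slopes to the right and down, at radius r is drawn at 1 + k1 r^2 times it, then the intrinsics apply), "extrinsics" (4x4, takes a point from world to camera coordinates). Camera axes: x right, y down, z forward; pixel columns grow to the right and rows downward; lengths in m; the calibration is good to about 2 mm. A picture is of the moment at which its call begins: read the wrist's pose just before it. calibration takes no time and is no camera call; for the wrist camera it gives the pose at the moment of the call.
- job_done(): hands the job in; it is judged then, once.
Trained networks look in the newest picture that a camera, given by its name, has taken for a name from the list of things; names that differ only in an ending like _2 or _b are one class to them, and where a whole thing is asked for, a point or a joint stands for the part that bears it (a point fixed in the world has none). Each returns a list of dicts, best first, with "conf" (0 to 1); they miss things now and then, are a little off and sometimes report something else, mostly with a low value. They report only what shows in the picture. A call takes as long as a camera call. They do not tell look-alikes from the thing itself.
- find_in(camera, query): "location" ([column, row] in pixels, amid what is visible of it).
- mark_of(camera, query): "location" ([column, row] in pixels: a listed point, or the origin of a listed thing).
The state is a dict: "t": time; "q": joint angles; "qd": joint speeds; "joint_efforts": joint torques, N m; "eef_pos": TCP position; "ee_rot": TCP orientation; "force": force on the tool from outside, world axes, zero at the start; "moment": the same for the moment, N m; "width": finger opening in m; "gripper_force": force on a finger pad.
Only numpy, scipy, OpenCV 4.12 (cv2) and the standard library are available. Lean on these libraries where they do the work, as an engineer would, in place of code of your own. Each camera call takes 0.05 s, during which the arm holds its last target. There are 200 camera calls.

## Task

Warm the aluminium sample tins: slide the warmer's safety catch clear, swing its lid right up and stand every tin from the bench mat upright on the floor of its chamber. Then shut the lid, slide the catch fully home over it again, and only then move the temperature probe from its stand to the port in the warmer's deck, pushed in until its grip rests on the deck. Do not knock over or push away the other glassware and containers.

Things in the scene. Friction and masses are not known exactly. Their poses are not given: they have to be found in the camera images.
- warmer: Bench sample warmer: a fixed white box, 164 (x) by 354 (y) mm, 85 mm high, turned up to 0.12 rad. Origin: on the bench under the chamber's middle; x to its back (away from the robot), y to its left, z up. Open-topped chamber: inside x -70..70, y -110..110 mm, 12 mm walls up to the 85 mm rim. Solid deck, top at 85 mm, at y -232..-122, with catch and port. The lid's handle overhangs the front.
- chamber (a point): Centre of the chamber's inner floor, 15 mm above the bench and 70 mm below the rim; axes as the warmer's. The floor is flat, 140 (x) by 220 (y) mm: room for four tins in two by two, for instance at x +-33, y +-50 mm.
- lid (a joint): Angle of the grey lid with a clear window (164 by 244 mm, 10 mm thick, 0.35 kg), hinged along the warmer's y at the back rim: 0 shut, grows as the front edge rises, 1.57 upright, 1.75 the stop. Stiff hinge: stays at any angle; about 5 N at the handle moves it. Under the catch it cannot rise more than about 0.06 rad.
- lid_handle (a point): Middle of the lid's handle: a round steel bar 12 mm thick, 120 mm long along the warmer's y, held 45 mm out from the lid's front edge by two arms near its ends (100 mm clear between them). Lid shut: 90 mm above the bench, in front of the front wall, nothing beneath. 209 mm from the hinge line, in the plane of the lid; it may turn between the fingers as the lid swings.
- lid_hinge (a point): Middle of the hinge line, at warmer x 82, y 0, z 85.5 mm; the hinge runs along the warmer's y.
- catch (a joint): Travel of the sliding safety catch, m: 0 fully home, its steel tongue 20 mm over the right-hand (-y) edge of the shut lid, 5 mm above it; 0.035 the stop, fully clear. Grows as the catch slides to the warmer's -y; past 0.024 it is clear of the lid. Friction of about 3 N, no spring. With the tongue out, an open lid cannot shut past it.
- catch_tab (a point): Top middle of the catch's black upright tab (34 mm along x, 14 mm thick along y, 40 mm tall), 147 mm above the bench; the tab moves with the catch. Below the tab is the steel carriage, its top 108 mm above the bench, 44 mm long along y.
- port (a point): Centre of the mouth of the probe port: a vertical round hole of 12 mm diameter, with a 3 mm chamfer, 70 mm deep, in the deck's top at 85 mm (warmer x 40, y -190).
- tin1: Round aluminium sample tin with a white screw lid of the same width, to be loaded: 56 mm wide, 62 mm tall (the lid is the top 18 mm), 140 to 280 g, upright on the mat; may be absent (None). Origin: centre of its underside, z up.
- tin2: Another sample tin, the same as tin1; may be absent (None).
- tin3: Another sample tin, the same as tin1; may be absent (None).
- tin4: Another sample tin, the same as tin1; may be absent (None).
- probe: Temperature probe: a steel rod 8 mm thick and 60 mm long with a tapered tip pointing down, under a black square grip 24 x 24 x 50 mm (a soft 8 mm stub on top). Origin: the centre of the grip's underside, where the rod begins; z up along the grip. 80 g. It starts upright in its stand, the grip resting on the stand's top.
- stand: Fixed grey block 70 x 70 x 75 mm with a 12 mm hole in the middle of its top, in which the probe stands. Origin: centre of the underside.
- mat: Flat grey bench mat 290 (x) x 280 (y) x 4 mm, fixed; origin: centre of the underside. The tins stand on it.
- dropper1: Amber dropper bottle with a white nozzle, 28 mm wide, 82 mm tall, standing among the tins; leave it alone. Origin: centre of its underside.
- dropper2: The same kind of dropper bottle, standing near the far edge of the mat; leave it alone.
- jar: White plastic jar, 90 mm wide, 160 mm tall, beyond the mat; leave it alone. Origin: centre of its underside.
- reagent: Glass bottle with a blue cap, 80 mm wide, 170 mm tall; leave it alone. Origin: centre of its underside.
- beaker: Glass beaker, 76 mm wide, 100 mm tall; leave it alone. Origin: centre of its underside.
There are look-alikes about, which are no part of the job. What is shaped like the tin1 but turquoise is not meant. Leave any pink look-alike of the tin2 alone.

How it is judged:
On the way, in this order (a step that is already met when the one before it is completed fails the run):
1. the catch is slid clear while the lid is still shut (value of joint catch above 0.024 m and value of joint lid below 0.06 rad), for 0.1 s.
2. the lid is swung up (value of joint lid above 1.3 rad), for 0.2 s.
3. every tin stands upright and let go in the chamber (x of tin1 in the frame of chamber between -0.06 and 0.06 m and y of tin1 in the frame of chamber between -0.1 and 0.1 m and z of tin1 in the frame of chamber between -0.006 and 0.008 m and angle between each of tin1, tin2, tin3, tin4's own z axis and vertical below 0.15 rad and linear speed of each of tin1, tin2, tin3, tin4 below 0.03 m/s and x of tin2 in the frame of chamber between -0.06 and 0.06 m and y of tin2 in the frame of chamber between -0.1 and 0.1 m and z of tin2 in the frame of chamber between -0.006 and 0.008 m and x of tin3 in the frame of chamber between -0.06 and 0.06 m and y of tin3 in the frame of chamber between -0.1 and 0.1 m and z of tin3 in the frame of chamber between -0.006 and 0.008 m and x of tin4 in the frame of chamber between -0.06 and 0.06 m and y of tin4 in the frame of chamber between -0.1 and 0.1 m and z of tin4 in the frame of chamber between -0.006 and 0.008 m and contact force between each of tin1, tin2, tin3, tin4 and the fingers below 0.2 N), for 0.2 s.
4. the lid is shut over the tins (value of joint lid below 0.04 rad), for 0.2 s.
5. the catch is home over the shut lid (value of joint catch below 0.006 m and value of joint lid below 0.04 rad), for 0.2 s.
6. the probe is fully in the port (horizontal distance between probe and port below 0.006 m and z of probe in the frame of port below 0.004 m and angle between probe's own z axis and vertical below 0.08 rad), for 0.2 s.
At the end, for the whole second after the job is handed in: Every tin present stands upright (within 0.15 rad) and at rest on the chamber floor; the lid is shut (under 0.04 rad), the catch home (under 6 mm), and the probe sits upright in the port with its grip within 4 mm of the deck and within 6 mm of the port's centre (all of step 5 and all of step 6 and x of tin1 in the frame of chamber between -0.06 and 0.06 m and y of tin1 in the frame of chamber between -0.1 and 0.1 m and z of tin1 in the frame of chamber between -0.006 and 0.008 m and angle between each of tin1, tin2, tin3, tin4's own z axis and vertical below 0.15 rad and linear speed of each of tin1, tin2, tin3, tin4, probe below 0.03 m/s and x of tin2 in the frame of chamber between -0.06 and 0.06 m and y of tin2 in the frame of chamber between -0.1 and 0.1 m and z of tin2 in the frame of chamber between -0.006 and 0.008 m and x of tin3 in the frame of chamber between -0.06 and 0.06 m and y of tin3 in the frame of chamber between -0.1 and 0.1 m and z of tin3 in the frame of chamber between -0.006 and 0.008 m and x of tin4 in the frame of chamber between -0.06 and 0.06 m and y of tin4 in the frame of chamber between -0.1 and 0.1 m and z of tin4 in the frame of chamber between -0.006 and 0.008 m); the robot touches nothing.
It fails at once if a bystander (dropper bottles, jar, reagent bottle, beaker) is knocked over or pushed more than 60 mm (distance of any of dropper1, dropper2, jar, reagent, beaker from where it was at the start of the episode above 0.06 m or angle between any of dropper1, dropper2, jar, reagent, beaker's own z axis and vertical above 0.6 rad).
Of tin1, tin2, tin3, tin4 only 2 to 4 are there at a start; the rules pass over those that are not, and their reading is None.
At some moment in a run one of tin1, tin2, tin3, tin4 may be knocked a few centimetres aside while the robot is not near it.
It also fails if it takes over 210 s, if anything falls off the work surface, if the arm or the gripper's body presses on something with over 40 N, if the wrist force passes 120 N, or if a joint passes its speed limit or range.

## Working session

There is one attempt and no reset: what is moved stays moved. The work goes in short steps, Python scripts to look and compute and a shell command to move; the robot and the scene stay as the last step left them, time stands still between calls to the robot, and variables do not carry over. Pictures are saved under pics/ and viewed, at most 14 in all, crops included, and the job is handed in when it is done.

```bash
mkdir -p pics; ls
python3 - <<'E'
from station import *
import cv2
print(get_state(), tip_reach if not callable(tip_reach) else tip_reach())
for c in ("top","side"):
    im=grab_frame(c); cv2.imwrite(f"pics/{c}0.png",im[:,:,::-1])
    print(c,calibration(c))
    for n in ["warmer","chamber","lid_handle","lid_hinge","catch_tab","port","tin1","probe","stand","mat","dropper1","jar","reagent","beaker"]:
        print(n,[(round(d["conf"],2),[round(v) for v in d["location"]]) for d in mark_of(c,n)][:8])
E
```

```text
pics
{'t': 0.0, 'q': array([-9.76894337e-01,  3.59375928e-01,  1.10810945e-02, -3.32695366e-04,
       -1.22408924e+00, -2.88126650e-01]), 'qd': array([ 2.73334398e-03, -9.25176355e-04,  6.45201002e-05,  1.65289604e-05,
       -8.79325708e-04, -1.05288667e-03]), 'joint_efforts': array([-4.32962734e-04, -5.82717025e+01,  2.93055689e+01,  6.99732721e+00,
        6.94759452e-03, -1.13790884e-04]), 'eef_pos': array([ 0.20305619, -0.64326979,  0.24464256]), 'ee_rot': array([ 3.13998148e+00, -1.51346357e-04, -2.83593049e+00]), 'force': array([-0.28723077, -0.20553211,  0.7881011 ]), 'moment': array([-0.04101497,  0.04901701, -0.01836923]), 'gripper_force': 0.0, 'width': 0.08748881152232912} 0.019
top {'fx': 506.4300090770648, 'fy': 506.4300090770648, 'cx': 282.40376919442105, 'cy': 210.16043656106268, 'k1': 0.031044859272560055, 'extrinsics': array([[ 0.01463424, -0.99988166,  0.00474387, -0.04497982],
       [-0.9961507 , -0.01498939, -0.08636605,  0.53730039],
       [ 0.08642693, -0.00346171, -0.99625218,  1.30184444],
       [ 0.        ,  0.        ,  0.        ,  1.        ]])}
warme
[... 758 characters left out ...]
-0.56537431, -0.00882597,  0.43394559],
       [-0.41284745,  0.61279484, -0.6738245 ,  0.31271459],
       [ 0.38637157, -0.55211807, -0.73883871,  0.83246139],
       [ 0.        ,  0.        ,  0.        ,  1.        ]])}
warmer []
chamber []
lid_handle [(0.89, [288, 268])]
lid_hinge [(0.9, [220, 229])]
catch_tab [(0.95, [302, 185])]
port [(0.66, [276, 191])]
tin1 [(0.96, [318, 184]), (0.93, [400, 229]), (0.91, [305, 134]), (0.81, [377, 173]), (0.78, [336, 163]), (0.71, [358, 197])]
probe [(0.53, [204, 349])]
stand [(0.72, [217, 360])]
mat [(0.85, [347, 180])]
dropper1 [(0.66, [346, 177]), (0.62, [314, 163])]
jar [(0.55, [248, 184])]
reagent [(0.9, [284, 157])]
beaker [(0.89, [143, 323])]
```

View pics/top0.png

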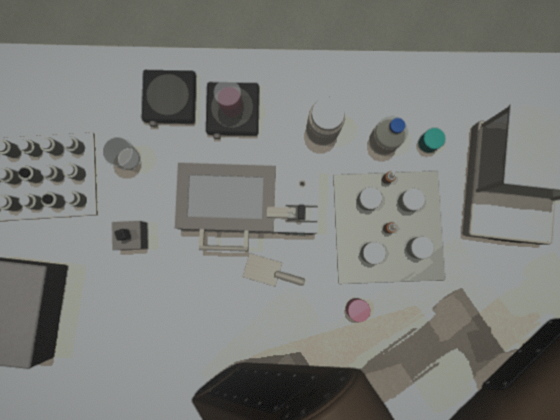

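View pics/side0.png

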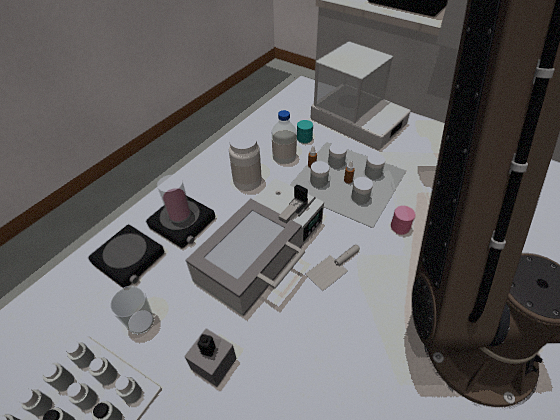

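The top view shows the warmer at (226,200), with the tab at (300,211) and the port at (303,184). White tins stand on the mat at (371,199), (413,200), (374,253) and (421,248), with droppers between them at (390,178) and (391,228). The probe in its stand is at (125,235).

Tin look-alikes are the turquoise one at (433,140), the pink one at (358,310), and the white vials in the rack at the left, around (40,170). I choose the four white ones on the mat.

```bash
cat > h.py <<'E'
import numpy as np, cv2
from scipy.optimize import least_squares
from scipy.spatial.transform import Rotation as Ro
from station import *
def proj(C,P):
    p=C["extrinsics"]@np.append(P,1); s=p[:2]/p[2]; s=s*(1+C["k1"]*(s@s))
    return np.array([C["fx"]*s[0]+C["cx"],C["fy"]*s[1]+C["cy"]])
def onz(C,px,z):
    return least_squares(lambda v:proj(C,[v[0],v[1],z])-np.array(px),[0.6,0]).x
def W(v,p):
    c,s=np.cos(v[2]),np.sin(v[2]); return np.array([v[0]+c*p[0]-s*p[1],v[1]+s*p[0]+c*p[1],p[2]])
def tri(obs): # [(C,px)]
    return least_squares(lambda v:np.concatenate([proj(C,v)-np.array(p) for C,p in obs]),[0.6,0,0.05]).x
PT=dict(lid_hinge=[.082,0,.0855],lid_handle=[-.127,0,.090],port=[.04,-.19,.085])
def fitw(obs): # [(C,name,px)]
    r=least_squares(lambda v:np.concatenate([proj(C,W(v,PT[n]))-np.array(p) for C,n,p in obs]),[.6,.1,0],loss="soft_l1")
    return r.x,r.fun.round(1)
def best(c,n): return [d["location"] for d in mark_of(c,n)]
def st():
    s=get_state(); print("t",round(s["t"],2),"pos",s["eef_pos"].round(4),"rpy",np.degrees(s["ee_rot"]).round(1),"F",s["force"].round(1),"w",round(s["width"],4),"g",round(s["gripper_force"],1)); return s
E
python3 - <<'E'
from h import *
T,S=calibration("top"),calibration("side")
o=[(T,"lid_hinge",(226,160)),(T,"lid_handle",(223,249)),(T,"port",(304,184)),(S,"lid_hinge",(220,229)),(S,"lid_handle",(288,268)),(S,"port",(276,191))]
print(fitw(o))
print("tab",tri([(T,(300,211)),(S,(302,185))]))
for p in [(407,200),(368,201),(371,256),(416,245)]: print("tin",onz(T,p,.004))
for p in [(371,199),(413,200),(374,253),(421,248)]: print("tin mid/top guess",onz(T,p,.066))
for p in [(318,184),(377,173),(336,163),(358,197)]: print("sidetin",onz(S,p,.004))
for p in [(387,178),(388,228)]: print("drop",onz(T,p,.004))
print("probe",tri([(T,(125,238)),(S,(204,349))]),"stand",onz(T,(135,234),0),onz(S,(217,360),0))
print("pink",onz(T,(356,310),0),"jar",onz(T,(322,129),0),"beaker",onz(T,(127,157),0),"reag",onz(S,(284,157),0))
E
```

```text
(array([ 0.56712645,  0.10464631, -0.01597787]), array([ 1.3,  3.1,  0.7, -2.6, -1.6, -2. , -0. ,  0.3, -0.2,  0.3,  1.5,
        1.4]))
tab [ 0.52338518 -0.07827077  0.16300847]
tin [ 0.57167316 -0.36779375]
tin [ 0.56745867 -0.26429068]
tin [ 0.4219413  -0.27213339]
tin [ 0.45269361 -0.39062639]
tin mid/top guess [ 0.56600458 -0.26115932]
tin mid/top guess [ 0.56503441 -0.36743652]
tin mid/top guess [ 0.42963049 -0.26857866]
tin mid/top guess [ 0.44401333 -0.38650205]
sidetin [ 0.56828878 -0.25169192]
sidetin [ 0.43761093 -0.40092844]
sidetin [ 0.57041521 -0.37033935]
sidetin [ 0.43921364 -0.27051211]
drop [ 0.62992188 -0.31490092]
drop [ 0.4964163  -0.31713967]
probe [0.46506581 0.35462396 0.09160903] stand [0.47087472 0.3513193 ] [0.46830049 0.34032481]
pink [ 0.28076993 -0.23337403] jar [ 0.76138197 -0.14071932] beaker [0.67639118 0.3806351 ] reag [ 0.73256833 -0.30411031]
```

```bash
R='{"delta_pos":[0.53,0.94,0.15],"dr":[0,0,-1.8]}'; python3 -m handwheel '[{"delta_pos":[0.53,0.94,0.15],"dr":[0,0,-1.8]},{"delta_pos":[0.53,0.94,0.15],"dr":[0,0,-1.8]},{"delta_pos":[0.53,0.94,0.15],"dr":[0,0,-1.8]},{"delta_pos":[0.53,0.94,0.15],"dr":[0,0,-1.8]},{"delta_pos":[0.53,0.94,0.15],"dr":[0,0,-1.8]},{"delta_pos":[0.53,0.94,0.15],"dr":[0,0,-1.8]},{"delta_pos":[0.53,0.94,0.15],"dr":[0,0,-1.8]},{"delta_pos":[0.53,0.94,0.15],"dr":[0,0,-1.8]},{"delta_pos":[0.53,0.94,0.15],"dr":[0,0,-1.8]},{"delta_pos":[0.53,0.94,0.15],"dr":[0,0,-1.8]}]' -1 20
python3 -m handwheel '[{"delta_pos":[0.53,0.94,0],"dr":[0,0,0]},{"delta_pos":[0.53,0.94,0],"dr":[0,0,0]},{"delta_pos":[0.53,0.94,0],"dr":[0,0,0]},{"delta_pos":[0.53,0.94,0],"dr":[0,0,0]},{"delta_pos":[0.53,0.94,0],"dr":[0,0,0]},{"delta_pos":[0.53,0.94,0],"dr":[0,0,0]},{"delta_pos":[0.53,0.94,0],"dr":[0,0,0]},{"delta_pos":[0.53,0.94,0],"dr":[0,0,0]},{"delta_pos":[0.53,0.94,0],"dr":[0,0,0]},{"delta_pos":[0,0,0],"dr":[0,0,0]}]'
python3 - <<'E'
from h import *
st(); C=calibration("wrist"); im=grab_frame("wrist"); cv2.imwrite("pics/w1.png",im[:,:,::-1]); print({k:C[k] for k in("fx","cx","cy","k1")})
for n in ["lid_handle","lid_hinge","catch_tab","port","tin1"]: print(n,[(round(d["conf"],2),np.round(d["location"])) for d in mark_of("wrist",n)])
E
```

```text
t: 2.5
eef_pos: [0.3626, -0.3605, 0.291]
ee_rot: [-3.141, 0.001, 3.132]
force: [0.7, -0.0, 0.4]
width: 0.0881
gripper_force: 0.0
t: 3.5
eef_pos: [0.5068, -0.1054, 0.2905]
ee_rot: [3.141, 0.0, 3.136]
force: [-0.6, 0.8, -0.7]
width: 0.0878
gripper_force: 0.0
t 3.5 pos [ 0.5068 -0.1054  0.2905] rpy [180.    0.  179.7] F [-0.6  0.8 -0.7] w 0.0878 g 0.0
{'fx': 365.1166996378807, 'cx': 277.6522997889796, 'cy': 207.86302833275175, 'k1': -0.011073597141590405}
lid_handle [(0.87, array([508., 113.]))]
lid_hinge [(0.51, array([115., 266.]))]
catch_tab [(0.87, array([306., 221.]))]
port [(0.57, array([294., 273.]))]
tin1 [(0.94, array([131., 111.])), (0.86, array([ 62., 227.])), (0.85, array([148., 225.])), (0.69, array([ 26., 126.]))]
```

View pics/w1.png

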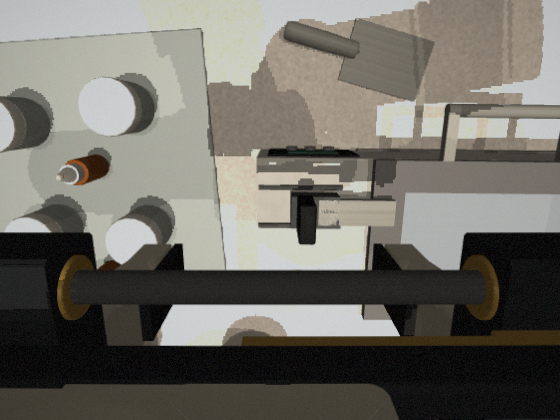

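Run:
```python
from h import *
C,T,S=[calibration(c) for c in("wrist","top","side")]
print(C["extrinsics"].round(3))
print("tab z.147",onz(C,(306,221),.147),"port",onz(C,(294,273),.085),"handle",onz(C,(508,113),.09))
o=[(T,"lid_hinge",(226,160)),(T,"lid_handle",(223,249)),(T,"port",(304,184)),(S,"lid_hinge",(220,229)),(S,"lid_handle",(288,268)),(S,"port",(276,191)),(C,"port",(294,273)),(C,"lid_handle",(508,113))]
print(fitw(o)); print("tabtri",tri([(C,(306,221)),(T,(300,211)),(S,(302,185))]))
for p in [(131,111),(62,227),(148,225),(26,126)]: print(onz(C,p,.004))
```

```text
[[ 0.009  1.     0.001  0.104]
 [ 0.967 -0.009  0.253 -0.533]
 [ 0.253 -0.001 -0.968  0.306]
 [ 0.     0.     0.     1.   ]]
tab z.147 [ 0.52280073 -0.08621411] port [ 0.59699177 -0.09302614] handle [0.43955227 0.10061613]
(array([ 0.566368  ,  0.09938956, -0.03400757]), array([ 4. ,  3.4,  1.9, -2.3,  0.8, -0.3,  1.9, -1.3,  0.7, -0.5,  4. ,
        0.7,  1.1,  2.6,  3.4, -0.1]))
tabtri [ 0.52245143 -0.08574451  0.15104078]
[ 0.4341499  -0.27403052]
[ 0.57068168 -0.37420258]
[ 0.56908191 -0.26801966]
[ 0.44925847 -0.39661734]
```

The wrist view shows the tab at (306,218), the port region hidden behind the gripper, the handle at (508,113), and the tins and dropper at left. Next, grip the tab across y.

```bash
python3 -m handwheel '[{"delta_pos":[0.25,0.32,-0.8],"dr":[0,0,0]},{"delta_pos":[0.25,0.32,-0.9],"dr":[0,0,0]},{"delta_pos":[0,0,-0.9],"dr":[0,0,0]},{"delta_pos":[0,0,-0.9],"dr":[0,0,0]},{"delta_pos":[0,0,-0.8],"dr":[0,0,0]},{"delta_pos":[0,0,-0.5],"dr":[0,0,0]},{"delta_pos":[0,0,-0.4],"dr":[0,0,0]},{"delta_pos":[0,0,0],"dr":[0,0,0]}]'
python3 -m handwheel '[{"delta_pos":[0,0,0],"dr":[0,0,0]},{"delta_pos":[0,0,0],"dr":[0,0,0]},{"delta_pos":[0,0,0],"dr":[0,0,0]},{"delta_pos":[0,0,0],"dr":[0,0,0]},{"delta_pos":[0,0,0],"dr":[0,0,0]},{"delta_pos":[0,0,0],"dr":[0,0,0]},{"delta_pos":[0,0,0],"dr":[0,0,0]},{"delta_pos":[0,0,0],"dr":[0,0,0]}]' 1 15
```

```text
t: 4.6
eef_pos: [0.5193, -0.0893, 0.1333]
ee_rot: [-3.141, -0.002, 3.132]
force: [-0.7, -0.4, -0.2]
width: 0.088
gripper_force: 0.0
t: 5.4
eef_pos: [0.5203, -0.0887, 0.1346]
ee_rot: [-3.142, -0.0, 3.133]
force: [0.2, 0.0, 0.4]
width: 0.0292
gripper_force: 0.0
```

```bash
python3 -m handwheel '[{"delta_pos":[0,0,0],"dr":[0,0,0]},{"delta_pos":[0,0,0],"dr":[0,0,0]},{"delta_pos":[0,0,0],"dr":[0,0,0]},{"delta_pos":[0,0,0],"dr":[0,0,0]},{"delta_pos":[0,0,0],"dr":[0,0,0]}]'
python3 -m handwheel '[{"delta_pos":[0,-0.25,0],"dr":[0,0,0]},{"delta_pos":[0,-0.25,0],"dr":[0,0,0]},{"delta_pos":[0,-0.25,0],"dr":[0,0,0]},{"delta_pos":[0,-0.25,0],"dr":[0,0,0]},{"delta_pos":[0,-0.1,0],"dr":[0,0,0]},{"delta_pos":[0,-0.05,0],"dr":[0,0,0]},{"delta_pos":[0,0,0],"dr":[0,0,0]},{"delta_pos":[0,0,0],"dr":[0,0,0]}]'
```

```text
t: 5.9
eef_pos: [0.5203, -0.0886, 0.1346]
ee_rot: [3.141, 0.0, 3.133]
force: [-1.1, 2.8, 0.8]
width: 0.014
gripper_force: 15.0
t: 6.7
eef_pos: [0.5199, -0.1197, 0.1344]
ee_rot: [3.136, 0.0, 3.133]
force: [-8.2, 30.5, 9.3]
width: 0.0235
gripper_force: 15.0
```

```bash
python3 -m handwheel '[{"delta_pos":[0,0.15,0],"dr":[0,0,0]},{"delta_pos":[0,0.1,0],"dr":[0,0,0]},{"delta_pos":[0,0,0],"dr":[0,0,0]}]'
python3 - <<'E'
from h import *
st(); im=grab_frame("wrist"); cv2.imwrite("pics/w2.png",im[:,:,::-1])
E
```

```text
t: 7.0
eef_pos: [0.5199, -0.1144, 0.1345]
ee_rot: [3.14, -0.0, 3.133]
force: [-4.6, 14.1, 6.6]
width: 0.0142
gripper_force: 15.0
t 7.0 pos [ 0.5199 -0.1144  0.1345] rpy [179.9  -0.  179.5] F [-4.6 14.1  6.6] w 0.0142 g 15.0
```

View pics/w2.png

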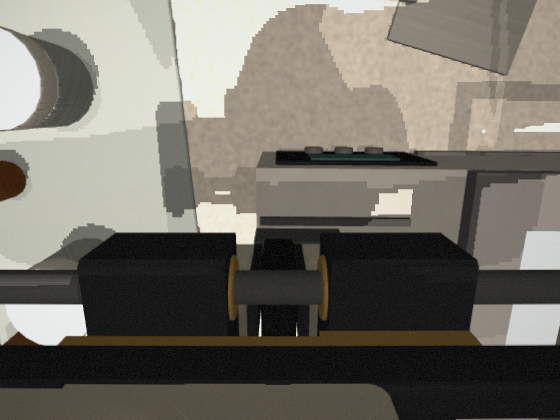

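The view shows the tab held between the pads at (280,290). It sits about 26 mm further along, against the stop, so it did not start fully home.

```bash
python3 -m handwheel '[{"delta_pos":[0,0,0],"dr":[0,0,0]},{"delta_pos":[0,0,0],"dr":[0,0,0]},{"delta_pos":[0,0,0],"dr":[0,0,0]},{"delta_pos":[0,0,0],"dr":[0,0,0]},{"delta_pos":[0,0,0.8],"dr":[0,0,0]},{"delta_pos":[0,0,0.9],"dr":[0,0,0]},{"delta_pos":[0,0,0.9],"dr":[0,0,0]},{"delta_pos":[0,0,0.9],"dr":[0,0,0]}]' -0.4 15
python3 - <<'E'
from h import *
s=st(); print(s["q"].round(2)); C=calibration("wrist"); im=grab_frame("wrist")
print([(d["conf"],onz(C,d["location"],.147)) for d in mark_of("wrist","catch_tab")],[(d["conf"],onz(C,d["location"],.09)) for d in mark_of("wrist","lid_handle")],[(d["conf"],onz(C,d["location"],.085)) for d in mark_of("wrist","port")])
E
```

```text
t: 7.85
eef_pos: [0.5201, -0.1161, 0.2406]
ee_rot: [-3.141, -0.0, 3.133]
force: [1.5, 0.6, -0.3]
width: 0.0614
gripper_force: 0.0
t 7.85 pos [ 0.5201 -0.1161  0.2406] rpy [-180.    -0.   179.5] F [ 1.5  0.6 -0.3] w 0.0614 g 0.0
[ 0.15  0.13 -0.31  0.   -1.13 -1.73]
[(0.95, array([ 0.52804168, -0.11544364])), (0.22, array([ 0.44076329, -0.21093298]))] [] []
```

```bash
python3 -m handwheel '[{"delta_pos":[-0.3,0.75,0.1],"dr":[0,0,8.2]},{"delta_pos":[-0.3,0.75,0.1],"dr":[0,0,8.2]},{"delta_pos":[-0.3,0.75,0.1],"dr":[0,0,8.2]},{"delta_pos":[-0.3,0.75,0],"dr":[0,0,8.2]},{"delta_pos":[-0.3,0.75,0],"dr":[0,0,8.2]},{"delta_pos":[-0.3,0.75,0],"dr":[0,0,8.2]},{"delta_pos":[-0.3,0.75,0],"dr":[0,0,8.2]},{"delta_pos":[-0.3,0.75,0],"dr":[0,0,8.2]},{"delta_pos":[-0.3,0.75,0],"dr":[0,0,8.2]},{"delta_pos":[0,0.45,0],"dr":[0,0,8.2]}]' 0.4
python3 -m handwheel '[{"delta_pos":[0,0,0],"dr":[0,0,8.0]},{"delta_pos":[0,0,0],"dr":[0,0,0]},{"delta_pos":[0,0,0],"dr":[0,0,0]}]'
python3 - <<'E'
from h import *
s=st(); print(s["q"].round(2)); C,T,S=[calibration(c) for c in("wrist","top","side")]; im=grab_frame("wrist"); cv2.imwrite("pics/w3.png",im[:,:,::-1])
o=[]
for n in PT:
  for d in mark_of("wrist",n)[:1]:
    print(n,d["conf"],np.round(d["location"]),onz(C,d["location"],PT[n][2])); o.append((C,n,d["location"]))
o+=[(T,"lid_hinge",(226,160)),(S,"lid_hinge",(220,229)),(S,"lid_handle",(288,268)),(S,"port",(276,191))]
print(fitw(o))
E
```

```text
t: 9.05
eef_pos: [0.438, 0.1011, 0.2476]
ee_rot: [3.14, -0.001, -1.712]
force: [-0.6, -0.2, 0.2]
width: 0.0262
gripper_force: 0.0
t: 9.35
eef_pos: [0.439, 0.1, 0.2478]
ee_rot: [3.14, -0.001, -1.583]
force: [-0.0, 0.0, -0.3]
width: 0.0262
gripper_force: 0.0
t 9.35 pos [0.439  0.1    0.2478] rpy [179.9  -0.  -90.7] F [-0.   0.  -0.3] w 0.0262 g 0.0
[ 0.66 -0.02 -0.45 -0.   -1.14 -0.68]
lid_hinge 0.89 [ 36. 204.] [0.64600922 0.1039946 ]
(array([0.56559208, 0.10413689, 0.00405776]), array([-1.7,  0.6,  0.8,  3.7,  0.1,  0.8,  1.1, -0.3,  0.8,  1.1]))
```

View pics/w3.png

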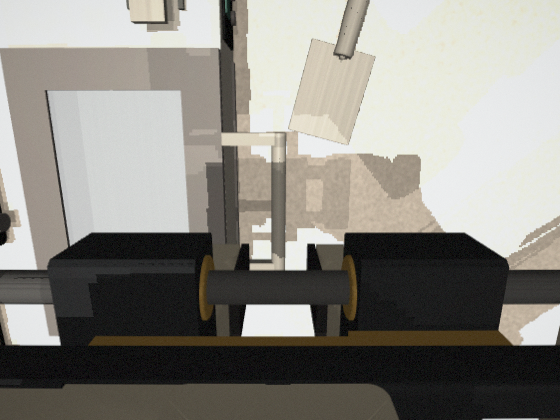

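The view shows the handle bar running vertically at column 279, centred between the fingers (inner pads at columns 240–315). Its right-hand arm is at (255,139).

```bash
python3 -m handwheel '[{"delta_pos":[0,0,-0.8],"dr":[0,0,0]},{"delta_pos":[0,0,-0.9],"dr":[0,0,0]},{"delta_pos":[0,0,-0.9],"dr":[0,0,0]},{"delta_pos":[0,0,-0.8],"dr":[0,0,0]},{"delta_pos":[0,0,-0.8],"dr":[0,0,0]},{"delta_pos":[0,0,-0.5],"dr":[0,0,0]},{"delta_pos":[0,0,-0.5],"dr":[0,0,0]},{"delta_pos":[0,0,0],"dr":[0,0,0]}]'
python3 -m handwheel '[{"delta_pos":[0,0,0],"dr":[0,0,0]},{"delta_pos":[0,0,0],"dr":[0,0,0]},{"delta_pos":[0,0,0],"dr":[0,0,0]},{"delta_pos":[0,0,0],"dr":[0,0,0]},{"delta_pos":[0,0,0],"dr":[0,0,0]}]' 1 20
python3 - <<'E'
import numpy as np
# arc rows (units), warmer yaw~-0.012 negligible
r=.209;a0=np.arctan2(.0045,.209)
th=np.linspace(0,1.62,21);x=-r*np.cos(th+a0);z=r*np.sin(th+a0)
print(np.c_[np.diff(x)/.03,np.diff(z)/.03].round(2).tolist())
E
```

```text
t: 10.35
eef_pos: [0.4383, 0.0994, 0.0909]
ee_rot: [3.139, -0.002, -1.581]
force: [0.2, -0.2, -0.0]
width: 0.0265
gripper_force: 0.0
t: 10.85
eef_pos: [0.4386, 0.1004, 0.0932]
ee_rot: [3.141, 0.001, -1.58]
force: [-5.0, 2.5, 3.8]
width: 0.0113
gripper_force: 20.0
[[0.03, 0.56], [0.08, 0.56], [0.13, 0.55], [0.17, 0.54], [0.21, 0.52], [0.25, 0.5], [0.29, 0.48], [0.33, 0.46], [0.37, 0.43], [0.4, 0.4], [0.43, 0.36], [0.46, 0.33], [0.48, 0.29], [0.51, 0.25], [0.52, 0.21], [0.54, 0.16], [0.55, 0.12], [0.56, 0.07], [0.56, 0.03], [0.56, -0.02]]
```

```bash
python3 -m handwheel '[{"delta_pos":[0.03,0,0.56],"dr":[0,0,0]},{"delta_pos":[0.08,0,0.56],"dr":[0,0,0]},{"delta_pos":[0.13,0,0.55],"dr":[0,0,0]},{"delta_pos":[0.17,0,0.54],"dr":[0,0,0]},{"delta_pos":[0.21,0,0.52],"dr":[0,0,0]},{"delta_pos":[0.25,0,0.5],"dr":[0,0,0]},{"delta_pos":[0.29,0,0.48],"dr":[0,0,0]},{"delta_pos":[0.33,0,0.46],"dr":[0,0,0]},{"delta_pos":[0.37,0,0.43],"dr":[0,0,0]},{"delta_pos":[0,0,0],"dr":[0,0,0]}]'
```

```text
t: 11.85
eef_pos: [0.493, 0.0996, 0.2328]
ee_rot: [3.138, -0.001, -1.58]
force: [-19.1, 1.0, 17.4]
width: 0.0115
gripper_force: 20.0
```

```bash
python3 -m handwheel '[{"delta_pos":[0.34,0,0.46],"dr":[0,0,0]},{"delta_pos":[0.38,0,0.42],"dr":[0,0,0]},{"delta_pos":[0.41,0,0.38],"dr":[0,0,0]},{"delta_pos":[0.44,0,0.34],"dr":[0,0,0]},{"delta_pos":[0.51,0,0.25],"dr":[0,0,0]},{"delta_pos":[0.52,0,0.21],"dr":[0,0,0]},{"delta_pos":[0.54,0,0.16],"dr":[0,0,0]},{"delta_pos":[0,0,0],"dr":[0,0,0]}]'
```

```text
t: 12.65
eef_pos: [0.59, 0.0987, 0.2971]
ee_rot: [3.14, -0.003, -1.581]
force: [2.3, -6.3, -4.2]
width: 0.0113
gripper_force: 20.0
```

```bash
python3 -m handwheel '[{"delta_pos":[0.55,0,0.1],"dr":[0,0,0]},{"delta_pos":[0.56,0,0.06],"dr":[0,0,0]},{"delta_pos":[0.56,0,0.02],"dr":[0,0,0]},{"delta_pos":[0.5,0,-0.01],"dr":[0,0,0]},{"delta_pos":[0.2,0,-0.01],"dr":[0,0,0]},{"delta_pos":[0,0,0],"dr":[0,0,0]},{"delta_pos":[0,0,0],"dr":[0,0,0]}]'
python3 -m handwheel '[{"delta_pos":[0,0,0],"dr":[0,0,0]},{"delta_pos":[0,0,0],"dr":[0,0,0]},{"delta_pos":[0,0,0],"dr":[0,0,0]},{"delta_pos":[0,0,0.6],"dr":[0,0,0]},{"delta_pos":[0,0,0.9],"dr":[0,0,0]},{"delta_pos":[-0.6,-0.4,0.2],"dr":[0,0,0]},{"delta_pos":[-0.9,-0.9,0],"dr":[0,0,0]},{"delta_pos":[-0.9,-0.9,0],"dr":[0,0,0]}]' 0.4
```

```text
t: 13.35
eef_pos: [0.6609, 0.0979, 0.3036]
ee_rot: [-3.14, -0.003, -1.581]
force: [1.9, -7.4, 1.1]
width: 0.0111
gripper_force: 20.0
t: 14.15
eef_pos: [0.5876, 0.0344, 0.3529]
ee_rot: [-3.142, 0.0, -1.578]
force: [-0.1, -0.3, -0.8]
width: 0.0261
gripper_force: 0.0
```

```bash
python3 -m handwheel '[{"delta_pos":[-0.3,-0.9,0],"dr":[0,0,-8]},{"delta_pos":[-0.3,-0.9,0],"dr":[0,0,-8]},{"delta_pos":[-0.3,-0.9,0],"dr":[0,0,-8]},{"delta_pos":[-0.3,-0.9,0],"dr":[0,0,-8]},{"delta_pos":[-0.3,-0.9,0],"dr":[0,0,-8]},{"delta_pos":[-0.3,-0.9,0],"dr":[0,0,-8]},{"delta_pos":[-0.3,-0.9,0],"dr":[0,0,-8]},{"delta_pos":[-0.3,-0.9,0],"dr":[0,0,-8]},{"delta_pos":[-0.3,-0.9,0],"dr":[0,0,-8]},{"delta_pos":[-0.3,-0.9,0],"dr":[0,0,-8]}]' -0.75
python3 -m handwheel '[{"delta_pos":[0,-0.9,0],"dr":[0,0,-8]},{"delta_pos":[0,-0.9,0],"dr":[0,0,-2]},{"delta_pos":[0,0,0],"dr":[0,0,0]},{"delta_pos":[0,0,0],"dr":[0,0,0]}]'
python3 - <<'E'
from h import *
st(); 
for c in("wrist","top"):
  C=calibration(c); im=grab_frame(c); cv2.imwrite(f"pics/{c}4.png",im[:,:,::-1])
  for n in("tin1","dropper1"): print(c,n,[(round(d["conf"],2),np.round(d["location"]),onz(C,d["location"],.004).round(4)) for d in mark_of(c,n)])
T=calibration("top")
print([(d["conf"],d["location"]) for n in("lid_handle","lid_hinge") for d in mark_of("top",n)[:1]], proj(T,[.649,.104,.2945]))
E
```

```text
t: 15.15
eef_pos: [0.498, -0.2363, 0.3534]
ee_rot: [3.142, 0.001, -2.981]
force: [0.1, -0.8, 0.2]
width: 0.0763
gripper_force: 0.0
t: 15.55
eef_pos: [0.4983, -0.2899, 0.3528]
ee_rot: [3.141, -0.0, 3.133]
force: [0.2, 0.1, -0.8]
width: 0.0767
gripper_force: 0.0
t 15.55 pos [ 0.4983 -0.2899  0.3528] rpy [180.   -0.  179.5] F [ 0.2  0.1 -0.8] w 0.0767 g 0.0
wrist tin1 [(0.94, array([297., 215.]), array([ 0.5695, -0.264 ])), (0.9, array([223., 218.]), array([ 0.5721, -0.3662])), (0.75, array([292., 116.]), array([ 0.4357, -0.2701])), (0.62, array([190., 320.]), array([ 0.7316, -0.4245])), (0.57, array([202., 129.]), array([ 0.4504, -0.3889]))]
wrist dropper1 [(0.74, array([263., 254.]), array([ 0.6258, -0.3115])), (0.59, array([256., 167.]), array([ 0.502 , -0.3191]))]
top tin1 [(0.91, array([371., 254.]), array([ 0.4272, -0.2729])), (0.79, array([416., 245.]), array([ 0.4527, -0.3919])), (0.72, array([429., 144.]), array([ 0.7249, -0.4269])), (0.58, array([355., 308.]), array([ 0.2876, -0.2309]))]
top dropper1 []
[(0.68, [219.3, 141.3]), (0.66, [224.9, 163.7])] [216.62883594 145.28000206]
```

View pics/wrist4.png

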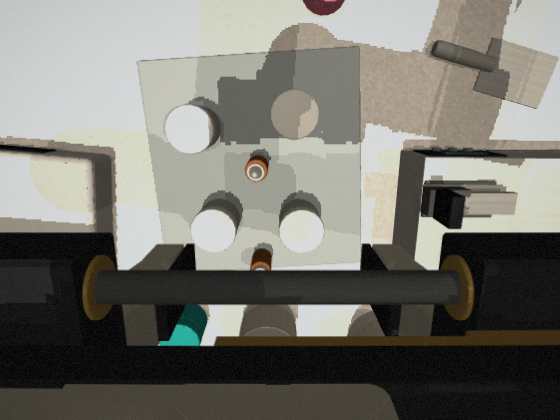

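View pics/top4.png

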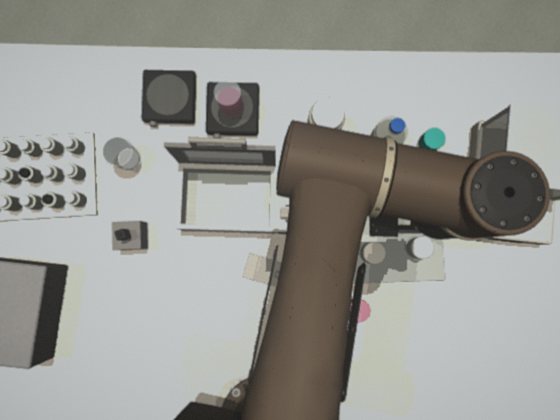

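The wrist view shows tins at (301,230), (213,230), (295,115) and (190,128), and droppers at (257,168) and (261,260). In the top view the lid is upright and the chamber open, with its centre near (228,200).

```bash
python3 -m handwheel '[{"delta_pos":[0.8,0.28,-0.8],"dr":[0,0,0]},{"delta_pos":[0.8,0.28,-1],"dr":[0,0,0]},{"delta_pos":[0.77,0.27,-1],"dr":[0,0,0]},{"delta_pos":[0,0,-1],"dr":[0,0,0]},{"delta_pos":[0,0,-1],"dr":[0,0,0]},{"delta_pos":[0,0,-1],"dr":[0,0,0]},{"delta_pos":[0,0,-1],"dr":[0,0,0]},{"delta_pos":[0,0,-1],"dr":[0,0,0]},{"delta_pos":[0,0,-1],"dr":[0,0,0]},{"delta_pos":[0,0,-0.6],"dr":[0,0,0]}]'
python3 -m handwheel '[{"delta_pos":[0,0,-0.4],"dr":[0,0,0]},{"delta_pos":[0,0,-0.2],"dr":[0,0,0]},{"delta_pos":[0,0,0],"dr":[0,0,0]},{"delta_pos":[0,0,0],"dr":[0,0,0]},{"delta_pos":[0,0,0],"dr":[0,0,0]},{"delta_pos":[0,0,0],"dr":[0,0,0]},{"delta_pos":[0,0,0],"dr":[0,0,0]}]' 0 20
```

```text
t: 16.95
eef_pos: [0.5685, -0.2642, 0.0685]
ee_rot: [3.141, -0.003, 3.133]
force: [0.5, 0.5, 0.1]
width: 0.0769
gripper_force: 0.0
t: 17.65
eef_pos: [0.5696, -0.2648, 0.0534]
ee_rot: [-3.142, 0.001, 3.133]
force: [-0.3, 0.2, -2.0]
width: 0.0563
gripper_force: 19.9
```

```bash
python3 -m handwheel '[{"delta_pos":[0,0,0.6],"dr":[0,0,0]},{"delta_pos":[0,0,0.95],"dr":[0,0,0]},{"delta_pos":[0,0,0.95],"dr":[0,0,0]},{"delta_pos":[0,0,0.95],"dr":[0,0,0]},{"delta_pos":[0,0.3,0.95],"dr":[0,0,0]},{"delta_pos":[0,0.6,0.95],"dr":[0,0,0]},{"delta_pos":[0.15,0.9,0.95],"dr":[0,0,0]},{"delta_pos":[0.15,0.95,0],"dr":[0,0,0]},{"delta_pos":[0.15,0.95,0],"dr":[0,0,0]},{"delta_pos":[0.15,0.95,0],"dr":[0,0,0]}]'
python3 -m handwheel '[{"delta_pos":[0.15,0.95,0],"dr":[0,0,0]},{"delta_pos":[0.1,0.95,0],"dr":[0,0,0]},{"delta_pos":[0,0.95,0],"dr":[0,0,0]},{"delta_pos":[0,0.95,0],"dr":[0,0,0]},{"delta_pos":[0,0.95,0],"dr":[0,0,0]},{"delta_pos":[0,0.95,0],"dr":[0,0,0]},{"delta_pos":[0,0.65,0],"dr":[0,0,0]},{"delta_pos":[0,0.4,0],"dr":[0,0,0]},{"delta_pos":[0,0,0],"dr":[0,0,0]},{"delta_pos":[0,0,0],"dr":[0,0,0]}]'
python3 - <<'E'
from h import *
st(); C=calibration("wrist"); im=grab_frame("wrist"); cv2.imwrite("pics/w5.png",im[:,:,::-1])
for n in("catch_tab","port","lid_hinge"): print(n,[(round(d["conf"],2),np.round(d["location"])) for d in mark_of("wrist",n)[:2]])
v=(.566,.103,-.018)
for p in [(-.07,-.11,.085),(-.07,.11,.085),(-.082,-.232,.085),(-.07,-.11,.015),(-.07,.11,.015)]: print(p,proj(C,W(v,np.array(p))).round())
E
```

```text
t: 18.65
eef_pos: [0.5873, -0.1242, 0.2425]
ee_rot: [3.141, 0.001, 3.133]
force: [1.3, 0.9, -3.1]
width: 0.0558
gripper_force: 19.9
t: 19.65
eef_pos: [0.5948, 0.077, 0.242]
ee_rot: [-3.141, -0.0, 3.134]
force: [-0.5, -0.0, -2.0]
width: 0.0562
gripper_force: 19.9
t 19.65 pos [0.5948 0.077  0.242 ] rpy [-180.    -0.   179.5] F [-0.5 -0.  -2. ] w 0.0562 g 19.9
catch_tab []
port [(0.85, array([ 83., 208.]))]
lid_hinge []
(-0.07, -0.11, 0.085) [169.  68.]
(-0.07, 0.11, 0.085) [456.  72.]
(-0.082, -0.232, 0.085) [ 8. 51.]
(-0.07, -0.11, 0.015) [190.  77.]
(-0.07, 0.11, 0.015) [421.  80.]
```

View pics/w5.png

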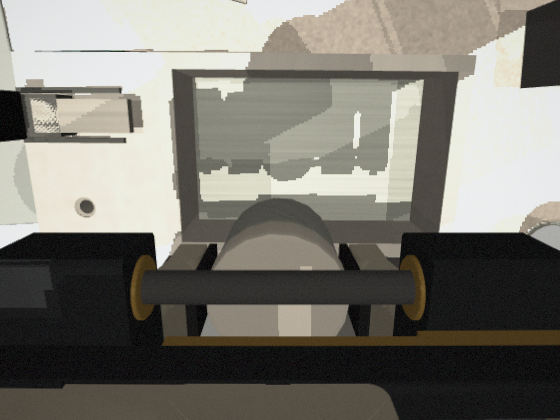

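The view shows the chamber's front inner rim corners at (172,70) and (458,73), matching the fitted warmer pose to 2 px. The port is at (86,207), and the tin hangs upright between the pads.

```bash
python3 -m handwheel '[{"delta_pos":[0,-0.35,0],"dr":[0,0,0]},{"delta_pos":[0,-0.35,-0.6],"dr":[0,0,0]},{"delta_pos":[0,0,-0.95],"dr":[0,0,0]},{"delta_pos":[0,0,-0.95],"dr":[0,0,0]},{"delta_pos":[0,0,-0.95],"dr":[0,0,0]},{"delta_pos":[0,0,-0.95],"dr":[0,0,0]},{"delta_pos":[0,0,-0.7],"dr":[0,0,0]},{"delta_pos":[0,0,-0.5],"dr":[0,0,0]},{"delta_pos":[0,0,-0.25],"dr":[0,0,0]},{"delta_pos":[0,0,0],"dr":[0,0,0]}]'
python3 - <<'E'
from h import *
print(st()["q"].round(2))
E
```

```text
t: 20.85
eef_pos: [0.5945, 0.0554, 0.0656]
ee_rot: [-3.141, -0.002, 3.133]
force: [-0.3, 0.0, -2.0]
width: 0.0558
gripper_force: 19.9
t 20.85 pos [0.5945 0.0554 0.0656] rpy [-1.800e+02 -1.000e-01  1.795e+02] F [-0.3  0.  -2. ] w 0.0558 g 19.9
[ 0.42  0.41 -0.38  0.   -0.79 -2.  ]
```

```bash
python3 -m handwheel '[{"delta_pos":[0,0,-0.03],"dr":[0,0,0]},{"delta_pos":[0,0,0],"dr":[0,0,0]},{"delta_pos":[0,0,0],"dr":[0,0,0]},{"delta_pos":[0,0,0.4],"dr":[0,0,0]},{"delta_pos":[0,0,0.95],"dr":[0,0,0]},{"delta_pos":[0,0,0.95],"dr":[0,0,0]},{"delta_pos":[0,0,0.95],"dr":[0,0,0]},{"delta_pos":[0,0,0.95],"dr":[0,0,0]},{"delta_pos":[0,-0.5,0.5],"dr":[0,0,0]},{"delta_pos":[0,-0.9,0.3],"dr":[0,0,0]}]' -0.5
python3 -m handwheel '[{"delta_pos":[-0.1,-0.95,0],"dr":[0,0,0]},{"delta_pos":[-0.1,-0.95,0],"dr":[0,0,0]},{"delta_pos":[-0.1,-0.95,0],"dr":[0,0,0]},{"delta_pos":[-0.1,-0.95,0],"dr":[0,0,0]},{"delta_pos":[-0.1,-0.95,0],"dr":[0,0,0]},{"delta_pos":[-0.1,-0.95,0],"dr":[0,0,0]},{"delta_pos":[-0.1,-0.95,0],"dr":[0,0,0]},{"delta_pos":[-0.1,-0.95,0],"dr":[0,0,0]},{"delta_pos":[0,-0.95,0],"dr":[0,0,0]},{"delta_pos":[0,-0.95,0],"dr":[0,0,0]}]' -0.75
python3 -m handwheel '[{"delta_pos":[0,-0.95,0],"dr":[0,0,0]},{"delta_pos":[0,-0.8,0],"dr":[0,0,0]},{"delta_pos":[0,0,0],"dr":[0,0,0]},{"delta_pos":[0,0,0],"dr":[0,0,0]}]'
python3 - <<'E'
from h import *
st(); C=calibration("wrist"); im=grab_frame("wrist"); 
for n in("tin1","dropper1"): print(n,[(round(d["conf"],2),np.round(d["location"]),onz(C,d["location"],.004).round(4)) for d in mark_of("wrist",n)])
E
```

```text
t: 21.85
eef_pos: [0.5959, 0.0151, 0.2192]
ee_rot: [3.14, 0.004, 3.136]
force: [-1.0, -0.3, 0.1]
width: 0.0658
gripper_force: 0.0
t: 22.85
eef_pos: [0.5709, -0.272, 0.2173]
ee_rot: [-3.141, 0.002, 3.134]
force: [0.1, 0.4, 0.5]
width: 0.077
gripper_force: 0.0
t: 23.25
eef_pos: [0.5708, -0.3237, 0.2164]
ee_rot: [-3.141, 0.001, 3.132]
force: [0.0, 0.3, 0.2]
width: 0.0767
gripper_force: 0.0
t 23.25 pos [ 0.5708 -0.3237  0.2164] rpy [-180.     0.   179.5] F [0.  0.3 0.2] w 0.0767 g 0.0
tin1 [(0.82, array([203.,  50.]), array([ 0.4486, -0.3901])), (0.74, array([186., 327.]), array([ 0.7291, -0.4254])), (0.62, array([338.,  32.]), array([ 0.4349, -0.2692])), (0.6, array([232., 185.]), array([ 0.5721, -0.3693]))]
dropper1 [(0.61, array([291., 239.]), array([ 0.6289, -0.3112])), (0.56, array([287., 109.]), array([ 0.5005, -0.3151]))]
```

```bash
python3 -m handwheel '[{"delta_pos":[0,-0.75,0],"dr":[0,0,0]},{"delta_pos":[0,-0.75,-0.4],"dr":[0,0,0]},{"delta_pos":[0,0,-0.9],"dr":[0,0,0]},{"delta_pos":[0,0,-0.9],"dr":[0,0,0]},{"delta_pos":[0,0,-0.9],"dr":[0,0,0]},{"delta_pos":[0,0,-0.9],"dr":[0,0,0]},{"delta_pos":[0,0,-0.7],"dr":[0,0,0]},{"delta_pos":[0,0,-0.4],"dr":[0,0,0]},{"delta_pos":[0,0,-0.3],"dr":[0,0,0]},{"delta_pos":[0,0,0],"dr":[0,0,0]}]'
python3 -m handwheel '[{"delta_pos":[0,0,0],"dr":[0,0,0]},{"delta_pos":[0,0,0],"dr":[0,0,0]},{"delta_pos":[0,0,0],"dr":[0,0,0]},{"delta_pos":[0,0,0],"dr":[0,0,0]},{"delta_pos":[0,0,0],"dr":[0,0,0]}]' 0 20
```

```text
t: 24.4
eef_pos: [0.5709, -0.3678, 0.053]
ee_rot: [3.141, -0.001, 3.134]
force: [0.8, 0.2, -0.1]
width: 0.0766
gripper_force: 0.0
t: 24.9
eef_pos: [0.5716, -0.3687, 0.0547]
ee_rot: [-3.141, 0.002, 3.133]
force: [0.2, -0.1, 5.7]
width: 0.0555
gripper_force: 20.0
```

```bash
python3 -m handwheel '[{"delta_pos":[0,0,0.6],"dr":[0,0,0]},{"delta_pos":[0,0,0.95],"dr":[0,0,0]},{"delta_pos":[0,0,0.95],"dr":[0,0,0]},{"delta_pos":[0,0,0.95],"dr":[0,0,0]},{"delta_pos":[0,0.3,0.95],"dr":[0,0,0]},{"delta_pos":[0,0.6,0.95],"dr":[0,0,0]},{"delta_pos":[0.15,0.9,0.95],"dr":[0,0,0]},{"delta_pos":[0.15,0.95,0],"dr":[0,0,0]},{"delta_pos":[0.15,0.95,0],"dr":[0,0,0]},{"delta_pos":[0.15,0.95,0],"dr":[0,0,0]}]'
python3 -m handwheel '[{"delta_pos":[0.15,0.95,0],"dr":[0,0,0]},{"delta_pos":[0.1,0.95,0],"dr":[0,0,0]},{"delta_pos":[0,0.95,0],"dr":[0,0,0]},{"delta_pos":[0,0.95,0],"dr":[0,0,0]},{"delta_pos":[0,0.95,0],"dr":[0,0,0]},{"delta_pos":[0,0.95,0],"dr":[0,0,0]},{"delta_pos":[0,0.95,0],"dr":[0,0,0]},{"delta_pos":[0,0.95,0],"dr":[0,0,0]},{"delta_pos":[0,0.95,0],"dr":[0,0,0]},{"delta_pos":[0,0.95,0],"dr":[0,0,0]}]'
python3 -m handwheel '[{"delta_pos":[0,0.95,0],"dr":[0,0,0]},{"delta_pos":[0,0.95,0],"dr":[0,0,0]},{"delta_pos":[0,0.95,0],"dr":[0,0,0]},{"delta_pos":[0,0.35,0],"dr":[0,0,0]},{"delta_pos":[0,0,0],"dr":[0,0,0]},{"delta_pos":[0,0,0],"dr":[0,0,0]}]'
python3 - <<'E'
from h import *
s=st(); print(s["q"].round(2))
E
```

```text
t: 25.9
eef_pos: [0.5885, -0.2274, 0.2422]
ee_rot: [3.141, -0.001, 3.133]
force: [-0.4, -0.3, -2.2]
width: 0.0553
gripper_force: 20.0
t: 26.9
eef_pos: [0.5957, 0.0574, 0.242]
ee_rot: [3.141, -0.001, 3.133]
force: [-0.2, 0.7, -1.8]
width: 0.0554
gripper_force: 20.0
t: 27.5
eef_pos: [0.5961, 0.1518, 0.2422]
ee_rot: [-3.141, -0.001, 3.133]
force: [-0.2, -0.7, -0.6]
width: 0.0559
gripper_force: 20.0
t 27.5 pos [0.5961 0.1518 0.2422] rpy [-1.800e+02 -1.000e-01  1.795e+02] F [-0.2 -0.7 -0.6] w 0.0559 g 20.0
[ 0.57  0.26 -0.13 -0.   -1.18 -2.15]
```

```bash
python3 -m handwheel '[{"delta_pos":[0,0,-0.6],"dr":[0,0,0]},{"delta_pos":[0,0,-0.95],"dr":[0,0,0]},{"delta_pos":[0,0,-0.95],"dr":[0,0,0]},{"delta_pos":[0,0,-0.95],"dr":[0,0,0]},{"delta_pos":[0,0,-0.95],"dr":[0,0,0]},{"delta_pos":[0,0,-0.7],"dr":[0,0,0]},{"delta_pos":[0,0,-0.5],"dr":[0,0,0]},{"delta_pos":[0,0,-0.25],"dr":[0,0,0]},{"delta_pos":[0,0,0],"dr":[0,0,0]},{"delta_pos":[0,0,0],"dr":[0,0,0]}]'
python3 -m handwheel '[{"delta_pos":[0,0,-0.03],"dr":[0,0,0]},{"delta_pos":[0,0,0],"dr":[0,0,0]},{"delta_pos":[0,0,0],"dr":[0,0,0]},{"delta_pos":[0,0,0.4],"dr":[0,0,0]},{"delta_pos":[0,0,0.95],"dr":[0,0,0]},{"delta_pos":[0,0,0.95],"dr":[0,0,0]},{"delta_pos":[0,0,0.95],"dr":[0,0,0]},{"delta_pos":[0,0,0.95],"dr":[0,0,0]},{"delta_pos":[-0.3,-0.5,0.5],"dr":[0,0,0]},{"delta_pos":[-0.5,-0.9,0.3],"dr":[0,0,0]}]' -0.5
python3 -m handwheel '[{"delta_pos":[-0.5,-0.95,0],"dr":[0,0,0]},{"delta_pos":[-0.5,-0.95,0],"dr":[0,0,0]},{"delta_pos":[-0.5,-0.95,0],"dr":[0,0,0]},{"delta_pos":[-0.5,-0.95,0],"dr":[0,0,0]},{"delta_pos":[-0.5,-0.95,0],"dr":[0,0,0]},{"delta_pos":[-0.5,-0.95,0],"dr":[0,0,0]},{"delta_pos":[-0.5,-0.95,0],"dr":[0,0,0]},{"delta_pos":[-0.5,-0.95,0],"dr":[0,0,0]},{"delta_pos":[-0.5,-0.95,0],"dr":[0,0,0]},{"delta_pos":[0,-0.95,0],"dr":[0,0,0]}]' -0.75
python3 - <<'E'
from h import *
st(); C=calibration("wrist"); im=grab_frame("wrist"); cv2.imwrite("pics/w6.png",im[:,:,::-1])
for n in("tin1","dropper1"): print(n,[(round(d["conf"],2),np.round(d["location"]),onz(C,d["location"],.004).round(4)) for d in mark_of("wrist",n)])
E
```

```text
t: 28.5
eef_pos: [0.5969, 0.1518, 0.0676]
ee_rot: [3.141, 0.001, 3.133]
force: [-0.2, 0.1, -1.6]
width: 0.056
gripper_force: 20.0
t: 29.5
eef_pos: [0.5735, 0.1111, 0.2189]
ee_rot: [3.14, 0.003, 3.135]
force: [0.3, -1.3, -0.7]
width: 0.0658
gripper_force: 0.0
t: 30.5
eef_pos: [0.4359, -0.1757, 0.2177]
ee_rot: [3.141, 0.002, 3.133]
force: [1.3, 0.1, 0.2]
width: 0.0765
gripper_force: 0.0
t 30.5 pos [ 0.4359 -0.1757  0.2177] rpy [1.800e+02 1.000e-01 1.795e+02] F [1.3 0.1 0.2] w 0.0765 g 0.0
tin1 [(0.83, array([210.,  21.]), array([ 0.2898, -0.2342])), (0.73, array([181., 182.]), array([ 0.4345, -0.271 ])), (0.63, array([ 61., 197.]), array([ 0.4479, -0.3916]))]
dropper1 [(0.87, array([141., 247.]), array([ 0.5017, -0.3171])), (0.42, array([ 61., 198.]), array([ 0.4495, -0.392 ]))]
```

View pics/w6.png

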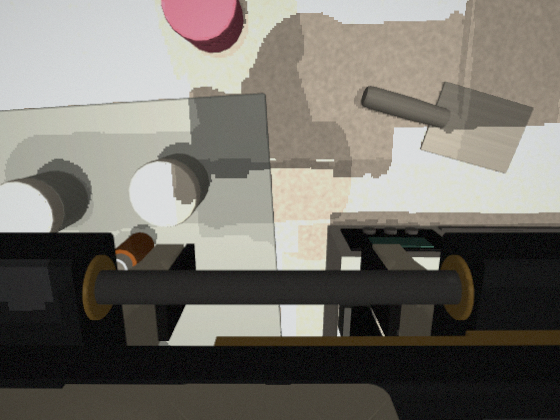

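The view shows the pink look-alike at (203,20), tin C at (166,190), tin D at (20,210) and a dropper at (137,250). The next tin is C.

```bash
python3 -m handwheel '[{"delta_pos":[0,-0.8,0],"dr":[0,0,0]},{"delta_pos":[0,-0.9,0],"dr":[0,0,0]},{"delta_pos":[0,-0.9,0],"dr":[0,0,0]},{"delta_pos":[0,-0.55,-0.5],"dr":[0,0,0]},{"delta_pos":[0,0,-0.9],"dr":[0,0,0]},{"delta_pos":[0,0,-0.9],"dr":[0,0,0]},{"delta_pos":[0,0,-0.9],"dr":[0,0,0]},{"delta_pos":[0,0,-0.9],"dr":[0,0,0]},{"delta_pos":[0,0,-0.8],"dr":[0,0,0]},{"delta_pos":[0,0,-0.5],"dr":[0,0,0]}]'
python3 -m handwheel '[{"delta_pos":[0,0,0],"dr":[0,0,0]},{"delta_pos":[0,0,0],"dr":[0,0,0]},{"delta_pos":[0,0,0],"dr":[0,0,0]},{"delta_pos":[0,0,0],"dr":[0,0,0]},{"delta_pos":[0,0,0],"dr":[0,0,0]},{"delta_pos":[0,0,0],"dr":[0,0,0]}]' 0 20
```

```text
t: 31.65
eef_pos: [0.4373, -0.2684, 0.053]
ee_rot: [3.141, -0.001, 3.134]
force: [1.2, -0.4, 0.4]
width: 0.0766
gripper_force: 0.0
t: 32.25
eef_pos: [0.4385, -0.2693, 0.0554]
ee_rot: [-3.141, 0.002, 3.134]
force: [0.0, 2.6, 6.0]
width: 0.0557
gripper_force: 20.0
```

```bash
python3 -m handwheel '[{"delta_pos":[0,0,0.6],"dr":[0,0,0]},{"delta_pos":[0,0,0.95],"dr":[0,0,0]},{"delta_pos":[0,0,0.95],"dr":[0,0,0]},{"delta_pos":[0,0,0.95],"dr":[0,0,0]},{"delta_pos":[0,0.3,0.95],"dr":[0,0,0]},{"delta_pos":[0.1,0.6,0.95],"dr":[0,0,0]},{"delta_pos":[0.3,0.9,0.95],"dr":[0,0,0]},{"delta_pos":[0.3,0.95,0],"dr":[0,0,0]},{"delta_pos":[0.3,0.95,0],"dr":[0,0,0]},{"delta_pos":[0.3,0.95,0],"dr":[0,0,0]}]'
python3 -m handwheel '[{"delta_pos":[0.3,0.95,0],"dr":[0,0,0]},{"delta_pos":[0.3,0.95,0],"dr":[0,0,0]},{"delta_pos":[0.3,0.95,0],"dr":[0,0,0]},{"delta_pos":[0.3,0.95,0],"dr":[0,0,0]},{"delta_pos":[0.3,0.95,0],"dr":[0,0,0]},{"delta_pos":[0.3,0.95,0],"dr":[0,0,0]},{"delta_pos":[0.2,0.95,0],"dr":[0,0,0]},{"delta_pos":[0,0.95,0],"dr":[0,0,0]},{"delta_pos":[0,0.95,0],"dr":[0,0,0]},{"delta_pos":[0,0.85,0],"dr":[0,0,0]}]'
python3 -m handwheel '[{"delta_pos":[0,0,0],"dr":[0,0,0]},{"delta_pos":[0,0,0],"dr":[0,0,0]}]'
```

```text
t: 33.25
eef_pos: [0.4763, -0.1286, 0.2436]
ee_rot: [3.141, 0.001, 3.133]
force: [0.6, -0.5, -1.9]
width: 0.0558
gripper_force: 20.0
t: 34.25
eef_pos: [0.536, 0.1533, 0.2431]
ee_rot: [3.141, -0.0, 3.133]
force: [-0.4, -0.8, -2.3]
width: 0.0558
gripper_force: 20.0
t: 34.45
eef_pos: [0.536, 0.1525, 0.243]
ee_rot: [-3.141, -0.001, 3.134]
force: [-0.0, -0.3, -1.2]
width: 0.0559
gripper_force: 20.0
```

Run:
```python
from h import *
st(); T=calibration("top"); im=grab_frame("wrist"); cv2.imwrite("pics/w7.png",im[:,:,::-1]); C=calibration("wrist")
for n in("tin1",): print(n,[(round(d["conf"],2),np.round(d["location"]),onz(C,d["location"],.015).round(4)) for d in mark_of("wrist",n)])
```

```text
t 34.45 pos [0.536  0.1525 0.243 ] rpy [-180.    -0.   179.6] F [-0.  -0.3 -1.2] w 0.0559 g 20.0
tin1 [(0.84, array([278., 230.]), array([0.5893, 0.1512])), (0.77, array([186., 238.]), array([0.5973, 0.054 ]))]
```

View pics/w7.png

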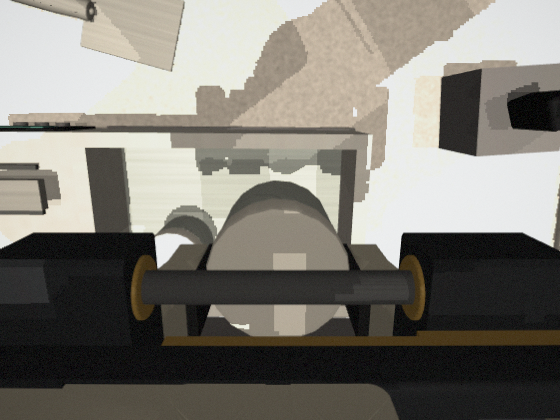

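The held tin is at (277,260) over the open front-left slot. Tin A stands at (186,238). The stand is at the right.

```bash
python3 -m handwheel '[{"delta_pos":[0,0,-0.6],"dr":[0,0,0]},{"delta_pos":[0,0,-0.95],"dr":[0,0,0]},{"delta_pos":[0,0,-0.95],"dr":[0,0,0]},{"delta_pos":[0,0,-0.95],"dr":[0,0,0]},{"delta_pos":[0,0,-0.95],"dr":[0,0,0]},{"delta_pos":[0,0,-0.7],"dr":[0,0,0]},{"delta_pos":[0,0,-0.5],"dr":[0,0,0]},{"delta_pos":[0,0,-0.25],"dr":[0,0,0]},{"delta_pos":[0,0,0],"dr":[0,0,0]},{"delta_pos":[0,0,0],"dr":[0,0,0]}]'
python3 -m handwheel '[{"delta_pos":[0,0,-0.03],"dr":[0,0,0]},{"delta_pos":[0,0,0],"dr":[0,0,0]},{"delta_pos":[0,0,0],"dr":[0,0,0]},{"delta_pos":[0,0,0.4],"dr":[0,0,0]},{"delta_pos":[0,0,0.95],"dr":[0,0,0]},{"delta_pos":[0,0,0.95],"dr":[0,0,0]},{"delta_pos":[0,0,0.95],"dr":[0,0,0]},{"delta_pos":[0,0,0.95],"dr":[0,0,0]},{"delta_pos":[0,-0.5,0.5],"dr":[0,0,0]},{"delta_pos":[-0.2,-0.9,0.3],"dr":[0,0,0]}]' -0.5
python3 -m handwheel '[{"delta_pos":[-0.3,-0.95,0],"dr":[0,0,0]},{"delta_pos":[-0.3,-0.95,0],"dr":[0,0,0]},{"delta_pos":[-0.3,-0.95,0],"dr":[0,0,0]},{"delta_pos":[-0.3,-0.95,0],"dr":[0,0,0]},{"delta_pos":[-0.3,-0.95,0],"dr":[0,0,0]},{"delta_pos":[-0.3,-0.95,0],"dr":[0,0,0]},{"delta_pos":[-0.3,-0.95,0],"dr":[0,0,0]},{"delta_pos":[-0.3,-0.95,0],"dr":[0,0,0]},{"delta_pos":[-0.3,-0.95,0],"dr":[0,0,0]},{"delta_pos":[0,-0.95,0],"dr":[0,0,0]}]' -0.75
python3 -m handwheel '[{"delta_pos":[0,-0.95,0],"dr":[0,0,0]},{"delta_pos":[0,-0.95,0],"dr":[0,0,0]},{"delta_pos":[0,-0.95,0],"dr":[0,0,0]},{"delta_pos":[0,-0.95,0],"dr":[0,0,0]},{"delta_pos":[0,0,0],"dr":[0,0,0]},{"delta_pos":[0,0,0],"dr":[0,0,0]}]'
python3 - <<'E'
from h import *
st(); C=calibration("wrist"); im=grab_frame("wrist")
for n in("tin1","dropper1"): print(n,[(round(d["conf"],2),np.round(d["location"]),onz(C,d["location"],.004).round(4)) for d in mark_of("wrist",n)])
E
```

```text
t: 35.55
eef_pos: [0.5369, 0.152, 0.0683]
ee_rot: [3.141, 0.001, 3.133]
force: [-0.2, 0.3, -0.4]
width: 0.0555
gripper_force: 20.0
t: 36.55
eef_pos: [0.5316, 0.1111, 0.2197]
ee_rot: [3.14, 0.004, 3.135]
force: [0.1, 0.0, -0.7]
width: 0.0656
gripper_force: 0.0
t: 37.55
eef_pos: [0.4484, -0.1758, 0.2182]
ee_rot: [3.141, 0.002, 3.133]
force: [0.7, -0.2, -0.5]
width: 0.0768
gripper_force: 0.0
t: 38.15
eef_pos: [0.4492, -0.2892, 0.2173]
ee_rot: [-3.142, 0.0, 3.132]
force: [-0.0, 0.6, -0.5]
width: 0.0764
gripper_force: 0.0
t 38.15 pos [ 0.4492 -0.2892  0.2173] rpy [-180.     0.   179.4] F [-0.   0.6 -0.5] w 0.0764 g 0.0
tin1 [(0.88, array([338.,   2.]), array([ 0.2884, -0.235 ]))]
dropper1 []
```

Run:
```python
from h import *
for c in("wrist","side"):
  C=calibration(c); im=grab_frame(c); cv2.imwrite(f"pics/{c}8.png",im[:,:,::-1])
  for n in("tin1","dropper1"):
    for f in(mark_of,find_in): print(c,n,f.__name__,[(round(d["conf"],2),np.round(d["location"]),onz(C,d["location"],.004).round(3)) for d in f(c,n)])
```

```text
wrist tin1 call [(0.89, array([336.,   3.]), array([ 0.29 , -0.236])), (0.58, array([175., 181.]), array([ 0.447, -0.389]))]
wrist tin1 call [(0.78, array([158., 191.]), array([ 0.457, -0.407])), (0.75, array([338.,  17.]), array([ 0.301, -0.234]))]
wrist dropper1 call [(0.66, array([254., 231.]), array([ 0.498, -0.313]))]
wrist dropper1 call [(0.75, array([248., 243.]), array([ 0.512, -0.32 ]))]
side tin1 call [(0.95, array([250., 279.]), array([0.533, 0.138])), (0.91, array([399., 222.]), array([ 0.297, -0.245])), (0.73, array([228., 269.]), array([0.599, 0.148])), (0.7, array([305., 137.]), array([ 0.731, -0.433])), (0.68, array([375., 172.]), array([ 0.446, -0.402])), (0.55, array([251., 243.]), array([0.6  , 0.048]))]
side tin1 call [(0.94, array([250., 234.]), array([0.623, 0.025])), (0.93, array([244., 271.]), array([0.559, 0.129])), (0.92, array([304., 127.]), array([ 0.764, -0.479])), (0.76, array([223., 260.]), array([0.627, 0.132])), (0.74, array([401., 218.]), array([ 0.299, -0.263])), (0.73, array([377., 165.]), array([ 0.454, -0.438]))]
side dropper1 call [(0.63, array([314., 167.]), array([ 0.62 , -0.313])), (0.44, array([346., 178.]), array([ 0.508, -0.325])), (0.33, array([141., 323.]), array([0.67 , 0.377]))]
side dropper1 call [(0.74, array([314., 158.]), array([ 0.645, -0.352])), (0.49, array([349., 171.]), array([ 0.517, -0.359])), (0.22, array([244., 272.]), array([0.559, 0.13 ]))]
```

View pics/wrist8.png

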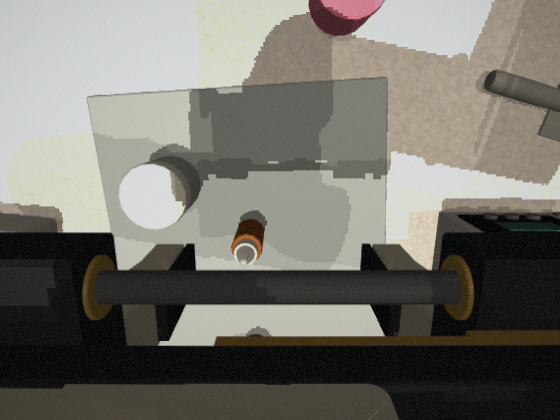

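Tin D is still at (155,195), about (0.448, −0.390), and the dropper is at (248,243). The network had just missed it once.

```bash
python3 -m handwheel '[{"delta_pos":[0,-0.8,0],"dr":[0,0,0]},{"delta_pos":[0,-0.9,0],"dr":[0,0,0]},{"delta_pos":[0,-0.9,0],"dr":[0,0,0]},{"delta_pos":[0,-0.77,-0.5],"dr":[0,0,0]},{"delta_pos":[0,0,-0.9],"dr":[0,0,0]},{"delta_pos":[0,0,-0.9],"dr":[0,0,0]},{"delta_pos":[0,0,-0.9],"dr":[0,0,0]},{"delta_pos":[0,0,-0.9],"dr":[0,0,0]},{"delta_pos":[0,0,-0.7],"dr":[0,0,0]},{"delta_pos":[0,0,-0.45],"dr":[0,0,0]}]'
python3 -m handwheel '[{"delta_pos":[0,0,0],"dr":[0,0,0]},{"delta_pos":[0,0,0],"dr":[0,0,0]},{"delta_pos":[0,0,0],"dr":[0,0,0]},{"delta_pos":[0,0,0],"dr":[0,0,0]},{"delta_pos":[0,0,0],"dr":[0,0,0]},{"delta_pos":[0,0,0],"dr":[0,0,0]}]' 0 20
```

```text
t: 39.8
eef_pos: [0.4487, -0.3896, 0.0574]
ee_rot: [3.141, -0.002, 3.133]
force: [-0.5, 0.4, -0.1]
width: 0.0766
gripper_force: 0.0
t: 40.4
eef_pos: [0.4504, -0.3904, 0.0606]
ee_rot: [-3.14, 0.002, 3.134]
force: [0.5, 0.6, 6.6]
width: 0.0555
gripper_force: 20.0
```

```bash
python3 -m handwheel '[{"delta_pos":[0,0,0.6],"dr":[0,0,0]},{"delta_pos":[0,0,0.95],"dr":[0,0,0]},{"delta_pos":[0,0,0.95],"dr":[0,0,0]},{"delta_pos":[0,0,0.95],"dr":[0,0,0]},{"delta_pos":[0,0.3,0.95],"dr":[0,0,0]},{"delta_pos":[0,0.6,0.95],"dr":[0,0,0]},{"delta_pos":[0.25,0.9,0.95],"dr":[0,0,0]},{"delta_pos":[0.25,0.95,0],"dr":[0,0,0]},{"delta_pos":[0.25,0.95,0],"dr":[0,0,0]},{"delta_pos":[0.25,0.95,0],"dr":[0,0,0]}]'
python3 -m handwheel '[{"delta_pos":[0.25,0.95,0],"dr":[0,0,0]},{"delta_pos":[0.25,0.95,0],"dr":[0,0,0]},{"delta_pos":[0.25,0.95,0],"dr":[0,0,0]},{"delta_pos":[0.25,0.95,0],"dr":[0,0,0]},{"delta_pos":[0.25,0.95,0],"dr":[0,0,0]},{"delta_pos":[0.25,0.95,0],"dr":[0,0,0]},{"delta_pos":[0.25,0.95,0],"dr":[0,0,0]},{"delta_pos":[0.07,0.95,0],"dr":[0,0,0]},{"delta_pos":[0,0.95,0],"dr":[0,0,0]},{"delta_pos":[0,0.95,0],"dr":[0,0,0]}]'
python3 -m handwheel '[{"delta_pos":[0,0.78,0],"dr":[0,0,0]},{"delta_pos":[0,0,0],"dr":[0,0,0]},{"delta_pos":[0,0,0],"dr":[0,0,0]}]'
```

```text
t: 41.4
eef_pos: [0.479, -0.2489, 0.2481]
ee_rot: [3.141, -0.0, 3.133]
force: [0.1, 0.4, -2.2]
width: 0.0559
gripper_force: 20.0
t: 42.4
eef_pos: [0.5332, 0.0358, 0.2477]
ee_rot: [3.141, -0.001, 3.133]
force: [1.1, 0.5, -2.5]
width: 0.0555
gripper_force: 20.0
t: 42.7
eef_pos: [0.5334, 0.0584, 0.2478]
ee_rot: [-3.142, -0.001, 3.134]
force: [0.1, -0.6, -2.1]
width: 0.0555
gripper_force: 20.0
```

```bash
python3 -m handwheel '[{"delta_pos":[0,0,-0.6],"dr":[0,0,0]},{"delta_pos":[0,0,-0.95],"dr":[0,0,0]},{"delta_pos":[0,0,-0.95],"dr":[0,0,0]},{"delta_pos":[0,0,-0.95],"dr":[0,0,0]},{"delta_pos":[0,0,-0.95],"dr":[0,0,0]},{"delta_pos":[0,0,-0.7],"dr":[0,0,0]},{"delta_pos":[0,0,-0.5],"dr":[0,0,0]},{"delta_pos":[0,0,-0.25],"dr":[0,0,0]},{"delta_pos":[0,0,0],"dr":[0,0,0]},{"delta_pos":[0,0,0],"dr":[0,0,0]}]'
python3 -m handwheel '[{"delta_pos":[0,0,-0.03],"dr":[0,0,0]},{"delta_pos":[0,0,0],"dr":[0,0,0]},{"delta_pos":[0,0,0],"dr":[0,0,0]},{"delta_pos":[0,0,0.4],"dr":[0,0,0]},{"delta_pos":[0,0,0.95],"dr":[0,0,0]},{"delta_pos":[0,0,0.95],"dr":[0,0,0]},{"delta_pos":[0,0,0.95],"dr":[0,0,0]},{"delta_pos":[0,0,0.95],"dr":[0,0,0]},{"delta_pos":[-0.4,0,0.9],"dr":[0,0,0]},{"delta_pos":[-0.8,0,0.9],"dr":[0,0,0]}]' -0.5
python3 -m handwheel '[{"delta_pos":[-0.9,0.5,0.9],"dr":[0,0,8]},{"delta_pos":[0,0.5,0.9],"dr":[0,0,8]},{"delta_pos":[0,0.5,0.9],"dr":[0,0,8]},{"delta_pos":[0,0,0.2],"dr":[0,0,8]},{"delta_pos":[0,0,0],"dr":[0,0,8]},{"delta_pos":[0,0,0],"dr":[0,0,8]},{"delta_pos":[0,0,0],"dr":[0,0,8]},{"delta_pos":[0,0,0],"dr":[0,0,8]},{"delta_pos":[0,0,0],"dr":[0,0,8]},{"delta_pos":[0,0,0],"dr":[0,0,8]}]' 0.4
python3 -m handwheel '[{"delta_pos":[0,0,0],"dr":[0,0,8]},{"delta_pos":[0,0,0],"dr":[0,0,2]},{"delta_pos":[0,0,0],"dr":[0,0,0]}]'
python3 - <<'E'
from h import *
st(); v=(.566,.1045,-.018)
for c in("top","side","wrist"):
  C=calibration(c); im=grab_frame(c); cv2.imwrite(f"pics/{c}9.png",im[:,:,::-1])
  for n,z in(("tin1",.015),("lid_handle",.294)): print(c,n,[(round(d["conf"],2),np.round(d["location"]),onz(C,d["location"],z).round(3)) for d in mark_of(c,n)])
E
```

```text
t: 43.7
eef_pos: [0.5344, 0.0577, 0.0732]
ee_rot: [3.141, 0.0, 3.133]
force: [1.1, 0.5, -2.3]
width: 0.0557
gripper_force: 20.0
t: 44.7
eef_pos: [0.4985, 0.058, 0.2539]
ee_rot: [3.142, 0.001, 3.133]
force: [-0.8, 1.1, 1.0]
width: 0.0661
gripper_force: 0.0
t: 45.7
eef_pos: [0.4708, 0.1028, 0.34]
ee_rot: [-3.141, 0.001, -1.748]
force: [0.5, -0.7, 0.2]
width: 0.0265
gripper_force: 0.0
t: 46.0
eef_pos: [0.4708, 0.1029, 0.3399]
ee_rot: [-3.141, 0.001, -1.579]
force: [0.1, 0.8, -0.3]
width: 0.0263
gripper_force: 0.0
t 46.0 pos [0.4708 0.1029 0.3399] rpy [-179.9    0.   -90.5] F [ 0.1  0.8 -0.3] w 0.0263 g 0.0
top tin1 [(0.88, array([354., 307.]), array([ 0.289, -0.226])), (0.86, array([248., 188.]), array([0.596, 0.053])), (0.77, array([425., 146.]), array([ 0.716, -0.414])), (0.62, array([246., 211.]), array([0.534, 0.06 ]))]
top lid_handle [(0.9, array([216., 139.]), array([0.662, 0.105])), (0.25, array([387., 179.]), array([ 0.583, -0.254]))]
side tin1 [(0.85, array([307., 137.]), array([ 0.718, -0.425])), (0.76, array([249., 242.]), array([0.602, 0.054])), (0.68, array([228., 271.]), array([0.588, 0.156])), (0.68, array([397., 225.]), array([ 0.295, -0.222])), (0.66, array([269., 252.]), array([0.539, 0.05 ])), (0.62, array([247., 282.]), array([0.53 , 0.154]))]
side lid_handle [(0.77, array([204., 162.]), array([0.666, 0.095]))]
wrist tin1 [(0.95, array([174., 130.]), array([0.601, 0.055])), (0.85, array([186., 208.]), array([0.592, 0.155])), (0.73, array([230., 131.]), array([0.531, 0.057])), (0.64, array([234., 208.]), array([0.53 , 0.156]))]
wrist lid_handle []
```

View pics/side9.png

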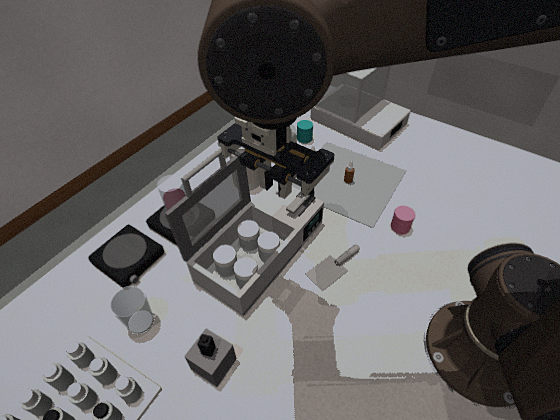

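All four tins stand upright in the chamber at (248,230), (268,243), (225,258) and (245,268), and the mat holds only droppers. The lid is upright with its handle at (204,162). Now shut it.

```bash
python3 -m handwheel '[{"delta_pos":[0.5,0,0.7],"dr":[0,0,0]},{"delta_pos":[0.9,0,0.3],"dr":[0,0,0]},{"delta_pos":[0.95,0,0],"dr":[0,0,0]},{"delta_pos":[0.95,0,0],"dr":[0,0,0]},{"delta_pos":[0.95,0,0],"dr":[0,0,0]},{"delta_pos":[0.95,0,0],"dr":[0,0,0]},{"delta_pos":[0.75,0,0],"dr":[0,0,0]},{"delta_pos":[0.4,0,0],"dr":[0,0,0]},{"delta_pos":[0,0,0],"dr":[0,0,0]},{"delta_pos":[0,0,0],"dr":[0,0,0]}]'
python3 -m handwheel '[{"delta_pos":[0,0,-0.7],"dr":[0,0,0]},{"delta_pos":[0,0,-0.7],"dr":[0,0,0]},{"delta_pos":[0,0,-0.6],"dr":[0,0,0]},{"delta_pos":[0,0,0],"dr":[0,0,0]},{"delta_pos":[0,0,0],"dr":[0,0,0]}]'
python3 -m handwheel '[{"delta_pos":[0,0,0],"dr":[0,0,0]},{"delta_pos":[0,0,0],"dr":[0,0,0]},{"delta_pos":[0,0,0],"dr":[0,0,0]},{"delta_pos":[0,0,0],"dr":[0,0,0]},{"delta_pos":[0,0,0],"dr":[0,0,0]}]' 1 15
```

```text
t: 47.45
eef_pos: [0.6612, 0.103, 0.3686]
ee_rot: [3.141, -0.0, -1.579]
force: [0.0, 1.0, -0.1]
width: 0.0259
gripper_force: 0.0
t: 47.95
eef_pos: [0.6612, 0.103, 0.3101]
ee_rot: [-3.141, -0.0, -1.579]
force: [-0.1, 0.0, -0.0]
width: 0.0262
gripper_force: 0.0
t: 48.45
eef_pos: [0.6619, 0.1031, 0.3101]
ee_rot: [-3.14, 0.0, -1.579]
force: [-0.8, 0.4, 5.6]
width: 0.0115
gripper_force: 15.0
```

```bash
python3 -m handwheel '[{"delta_pos":[0,0,0],"dr":[0,0,0]},{"delta_pos":[0,0,0],"dr":[0,0,0]},{"delta_pos":[0,0,-0.25],"dr":[0,0,0]},{"delta_pos":[0,0,-0.25],"dr":[0,0,0]},{"delta_pos":[0,0,0],"dr":[0,0,0]}]' 0.4
python3 -m handwheel '[{"delta_pos":[0,0,0],"dr":[0,0,0]},{"delta_pos":[0,0,0],"dr":[0,0,0]},{"delta_pos":[0,0,0],"dr":[0,0,0]},{"delta_pos":[0,0,0],"dr":[0,0,0]}]' 1 15
python3 - <<'E'
import numpy as np
r=.2095;h=(.6475,.0865); b=(.6615,.2945)
a=np.arctan2(b[1]-h[1],h[0]-b[0]); th=np.linspace(a,.0165,25)
x=h[0]-r*np.cos(th);z=h[1]+r*np.sin(th)
print(a,np.c_[np.diff(x)/.03,np.diff(z)/.03].round(2).tolist(),x[-1],z[-1])
E
```

```text
t: 48.95
eef_pos: [0.6608, 0.1029, 0.2916]
ee_rot: [3.139, -0.001, -1.579]
force: [0.2, -0.5, 0.1]
width: 0.0264
gripper_force: 0.0
t: 49.35
eef_pos: [0.6618, 0.103, 0.2941]
ee_rot: [-3.141, 0.0, -1.579]
force: [1.5, -0.0, -0.5]
width: 0.0113
gripper_force: 15.0
1.6380026525772615 [[-0.47, 0.02], [-0.47, -0.02], [-0.47, -0.05], [-0.46, -0.08], [-0.46, -0.11], [-0.45, -0.14], [-0.44, -0.17], [-0.43, -0.2], [-0.41, -0.23], [-0.4, -0.26], [-0.38, -0.28], [-0.36, -0.31], [-0.34, -0.33], [-0.31, -0.35], [-0.29, -0.37], [-0.26, -0.39], [-0.24, -0.41], [-0.21, -0.42], [-0.18, -0.44], [-0.15, -0.45], [-0.12, -0.46], [-0.09, -0.46], [-0.06, -0.47], [-0.02, -0.47]] 0.43802851754049943 0.08995659315210384
```

```bash
python3 -m handwheel '[{"delta_pos":[-0.47,0,0.02],"dr":[0,0,0]},{"delta_pos":[-0.47,0,-0.02],"dr":[0,0,0]},{"delta_pos":[-0.47,0,-0.05],"dr":[0,0,0]},{"delta_pos":[-0.46,0,-0.08],"dr":[0,0,0]},{"delta_pos":[-0.46,0,-0.11],"dr":[0,0,0]},{"delta_pos":[-0.45,0,-0.14],"dr":[0,0,0]},{"delta_pos":[-0.44,0,-0.17],"dr":[0,0,0]},{"delta_pos":[0,0,0],"dr":[0,0,0]}]'
```

```text
t: 50.15
eef_pos: [0.564, 0.1042, 0.2779]
ee_rot: [-3.14, 0.003, -1.579]
force: [-2.8, 5.2, 2.7]
width: 0.0116
gripper_force: 15.0
```

```bash
python3 -m handwheel '[{"delta_pos":[-0.43,0,-0.2],"dr":[0,0,0]},{"delta_pos":[-0.41,0,-0.23],"dr":[0,0,0]},{"delta_pos":[-0.4,0,-0.26],"dr":[0,0,0]},{"delta_pos":[-0.38,0,-0.28],"dr":[0,0,0]},{"delta_pos":[-0.36,0,-0.31],"dr":[0,0,0]},{"delta_pos":[-0.34,0,-0.33],"dr":[0,0,0]},{"delta_pos":[-0.31,0,-0.35],"dr":[0,0,0]},{"delta_pos":[-0.29,0,-0.37],"dr":[0,0,0]},{"delta_pos":[0,0,0],"dr":[0,0,0]}]'
```

```text
t: 51.05
eef_pos: [0.4774, 0.1047, 0.207]
ee_rot: [-3.14, 0.003, -1.579]
force: [2.8, 7.6, -4.4]
width: 0.0114
gripper_force: 15.0
```

```bash
python3 -m handwheel '[{"delta_pos":[-0.26,0,-0.39],"dr":[0,0,0]},{"delta_pos":[-0.24,0,-0.41],"dr":[0,0,0]},{"delta_pos":[-0.21,0,-0.42],"dr":[0,0,0]},{"delta_pos":[-0.18,0,-0.44],"dr":[0,0,0]},{"delta_pos":[-0.15,0,-0.45],"dr":[0,0,0]},{"delta_pos":[-0.12,0,-0.46],"dr":[0,0,0]},{"delta_pos":[-0.09,0,-0.46],"dr":[0,0,0]},{"delta_pos":[-0.06,0,-0.47],"dr":[0,0,0]},{"delta_pos":[-0.02,0,-0.4],"dr":[0,0,0]},{"delta_pos":[0,0,0],"dr":[0,0,0]}]'
```

```text
t: 52.05
eef_pos: [0.4386, 0.1047, 0.0901]
ee_rot: [-3.139, 0.002, -1.579]
force: [0.0, 7.2, -2.7]
width: 0.0115
gripper_force: 15.0
```

```bash
python3 -m handwheel '[{"delta_pos":[0,0,-0.1],"dr":[0,0,0]},{"delta_pos":[0,0,-0.05],"dr":[0,0,0]},{"delta_pos":[0,0,0],"dr":[0,0,0]},{"delta_pos":[0,0,0],"dr":[0,0,0]}]'
```

```text
t: 52.45
eef_pos: [0.4386, 0.1046, 0.0875]
ee_rot: [-3.139, 0.003, -1.578]
force: [-6.1, 5.8, 13.2]
width: 0.0114
gripper_force: 15.0
```

```bash
python3 -m handwheel '[{"delta_pos":[0,0,0.1],"dr":[0,0,0]},{"delta_pos":[0,0,0],"dr":[0,0,0]},{"delta_pos":[0,0,0],"dr":[0,0,0]},{"delta_pos":[0,0,0.5],"dr":[0,0,0]},{"delta_pos":[0,0,0.9],"dr":[0,0,0]},{"delta_pos":[0,0,0.9],"dr":[0,0,0]},{"delta_pos":[0,0,0.9],"dr":[0,0,0]},{"delta_pos":[0,0,0.9],"dr":[0,0,0]},{"delta_pos":[0.2,-0.5,0.9],"dr":[0,0,-8]},{"delta_pos":[0.3,-0.7,0],"dr":[0,0,-8]}]' 0.4
python3 -m handwheel '[{"delta_pos":[0.3,-0.7,0],"dr":[0,0,-8]},{"delta_pos":[0.3,-0.7,0],"dr":[0,0,-8]},{"delta_pos":[0.3,-0.7,0],"dr":[0,0,-8]},{"delta_pos":[0.3,-0.7,0],"dr":[0,0,-8]},{"delta_pos":[0.3,-0.7,0],"dr":[0,0,-8]},{"delta_pos":[0.3,-0.7,0],"dr":[0,0,-8]},{"delta_pos":[0.3,-0.7,0],"dr":[0,0,-8]},{"delta_pos":[0.23,-0.7,0],"dr":[0,0,-8]},{"delta_pos":[0,-0.5,0],"dr":[0,0,-8]},{"delta_pos":[0,0,0],"dr":[0,0,-2]}]' -0.2
python3 -m handwheel '[{"delta_pos":[0,0,0],"dr":[0,0,0]},{"delta_pos":[0,0,0],"dr":[0,0,0]}]'
python3 - <<'E'
from h import *
st(); C=calibration("wrist"); im=grab_frame("wrist")
for n,z in(("catch_tab",.147),("lid_handle",.09)): print(n,[(round(d["conf"],2),np.round(d["location"]),onz(C,d["location"],z).round(4)) for d in mark_of("wrist",n)[:2]])
E
```

```text
t: 53.45
eef_pos: [0.4542, 0.0676, 0.2426]
ee_rot: [-3.137, 0.004, -1.862]
force: [0.7, -0.2, -0.4]
width: 0.0263
gripper_force: 0.0
t: 54.45
eef_pos: [0.522, -0.1177, 0.2381]
ee_rot: [-3.141, -0.002, 3.126]
force: [0.1, 0.6, -0.0]
width: 0.0526
gripper_force: 0.0
t: 54.65
eef_pos: [0.5221, -0.1161, 0.2387]
ee_rot: [-3.142, -0.001, 3.134]
force: [0.4, -0.2, 0.7]
width: 0.0521
gripper_force: 0.0
t 54.65 pos [ 0.5221 -0.1161  0.2387] rpy [-180.    -0.   179.6] F [ 0.4 -0.2  0.7] w 0.0521 g 0.0
catch_tab [(0.88, array([283., 222.]), array([ 0.525 , -0.1132]))]
lid_handle []
```

```bash
python3 -m handwheel '[{"delta_pos":[0,0.05,-0.8],"dr":[0,0,0]},{"delta_pos":[0,0,-0.9],"dr":[0,0,0]},{"delta_pos":[0,0,-0.9],"dr":[0,0,0]},{"delta_pos":[0,0,-0.6],"dr":[0,0,0]},{"delta_pos":[0,0,-0.3],"dr":[0,0,0]},{"delta_pos":[0,0,0],"dr":[0,0,0]}]'
python3 -m handwheel '[{"delta_pos":[0,0,0],"dr":[0,0,0]},{"delta_pos":[0,0,0],"dr":[0,0,0]},{"delta_pos":[0,0,0],"dr":[0,0,0]},{"delta_pos":[0,0,0],"dr":[0,0,0]},{"delta_pos":[0,0,0],"dr":[0,0,0]},{"delta_pos":[0,0,0],"dr":[0,0,0]},{"delta_pos":[0,0,0],"dr":[0,0,0]}]' 1 25
python3 -m handwheel '[{"delta_pos":[0,0.25,0],"dr":[0,0,0]},{"delta_pos":[0,0.25,0],"dr":[0,0,0]},{"delta_pos":[0,0.25,0],"dr":[0,0,0]},{"delta_pos":[0,0.2,0],"dr":[0,0,0]},{"delta_pos":[0,0.1,0],"dr":[0,0,0]},{"delta_pos":[0,0.08,0],"dr":[0,0,0]},{"delta_pos":[0,0,0],"dr":[0,0,0]}]'
```

```text
t: 55.4
eef_pos: [0.5218, -0.1143, 0.1331]
ee_rot: [-3.141, -0.002, 3.134]
force: [0.5, -0.0, -0.2]
width: 0.0525
gripper_force: 0.0
t: 56.1
eef_pos: [0.5225, -0.1142, 0.1342]
ee_rot: [3.141, 0.0, 3.133]
force: [-1.3, 2.8, 3.7]
width: 0.0135
gripper_force: 25.0
t: 56.8
eef_pos: [0.523, -0.0799, 0.1342]
ee_rot: [3.141, 0.001, 3.134]
force: [2.0, 2.3, 4.8]
width: 0.0141
gripper_force: 25.0
```

```bash
python3 -m handwheel '[{"delta_pos":[0,0.06,0],"dr":[0,0,0]},{"delta_pos":[0,0.06,0],"dr":[0,0,0]},{"delta_pos":[0,0,0],"dr":[0,0,0]},{"delta_pos":[0,0,0],"dr":[0,0,0]}]'
```

```text
t: 57.2
eef_pos: [0.5229, -0.0788, 0.1343]
ee_rot: [-3.139, 0.001, 3.133]
force: [7.0, -11.6, 1.1]
width: 0.0136
gripper_force: 25.0
```

```bash
python3 -m handwheel '[{"delta_pos":[0,-0.06,0],"dr":[0,0,0]},{"delta_pos":[0,0,0],"dr":[0,0,0]},{"delta_pos":[0,0,0],"dr":[0,0,0]},{"delta_pos":[0,0,0],"dr":[0,0,0]},{"delta_pos":[0,0,0.8],"dr":[0,0,0]},{"delta_pos":[0,0,0.9],"dr":[0,0,0]},{"delta_pos":[0,0,0.9],"dr":[0,0,0]},{"delta_pos":[0.6,0,0.9],"dr":[0,0,0]},{"delta_pos":[0.9,0,0.2],"dr":[0,0,0]},{"delta_pos":[0.9,0,0],"dr":[0,0,0]}]' -0.2
python3 -m handwheel '[{"delta_pos":[0.7,0,0],"dr":[0,0,0]},{"delta_pos":[0.3,0,0],"dr":[0,0,0]},{"delta_pos":[0,0,0],"dr":[0,0,0]},{"delta_pos":[0,0,0],"dr":[0,0,0]}]'
python3 - <<'E'
from h import *
st(); C=calibration("wrist"); im=grab_frame("wrist"); cv2.imwrite("pics/w10.png",im[:,:,::-1])
for n,z in(("port",.085),("catch_tab",.147)): print(n,[(round(d["conf"],2),np.round(d["location"],1),onz(C,d["location"],z).round(4)) for d in mark_of("wrist",n)[:2]])
for c in("top","side"):
  C=calibration(c); grab_frame(c)
  print(c,[(round(d["conf"],2),np.round(d["location"],1)) for n in("probe","stand") for d in mark_of(c,n)[:1]])
v=(.566,.1045,-.018); print(W(v,np.array(PT["port"])))
E
```

```text
t: 58.2
eef_pos: [0.5958, -0.0784, 0.2472]
ee_rot: [3.141, 0.004, 3.134]
force: [0.2, -0.1, -1.1]
width: 0.0527
gripper_force: 0.0
t: 58.6
eef_pos: [0.6236, -0.0786, 0.2445]
ee_rot: [3.141, -0.001, 3.133]
force: [-0.9, -0.5, -0.2]
width: 0.0527
gripper_force: 0.0
t 58.6 pos [ 0.6236 -0.0786  0.2445] rpy [ 1.800e+02 -1.000e-01  1.795e+02] F [-0.9 -0.5 -0.2] w 0.0527 g 0.0
port [(0.77, array([264.3, 171.2]), array([ 0.6028, -0.0899]))]
catch_tab [(0.98, array([274. ,  60.2]), array([ 0.5252, -0.0806]))]
top [(0.43, array([125.6, 234.3])), (0.97, array([134.9, 235.2]))]
side [(0.61, array([282.8, 155.9])), (0.96, array([215. , 362.8]))]
[ 0.6025737  -0.08618918  0.085     ]
```

View pics/w10.png

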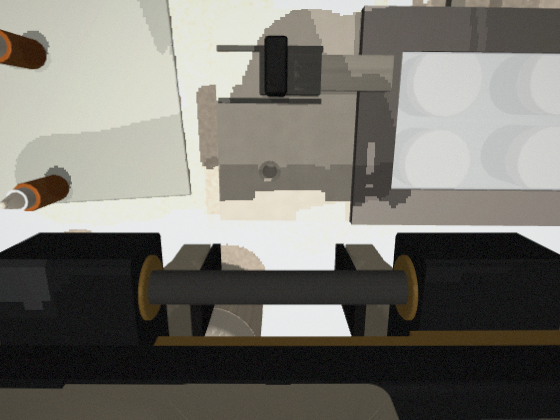

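The port shows as a dark circle at (269,171). The tongue at (355,75) lies over the shut lid, and the tins show through the window.

Run:
```python
from h import *
C=calibration("wrist"); im=cv2.imread("pics/w10.png",0); c=im[158:185,252:287].astype(float)
print(c[::3,::3].astype(int))
m=(c<75); ys,xs=np.nonzero(m); p=(252+xs.mean(),158+ys.mean()); print(m.sum(),p,onz(C,p,.085),onz(C,p,.080))
T,S=calibration("top"),calibration("side")
print("stand",onz(T,(135,235),0),onz(S,(216,361.5),0))
```

```text
[[138 136 139 136 136 141 140 138 138 139 136 139]
 [138 137 134 141 129 109 113 117 142 139 138 137]
 [121 120 132 124 104 108 110 103 110 140 139 141]
 [108 112 136 105  75  76  88  84 105 121 126 123]
 [110 113 112  96  73  75  80  81  80  99 115 115]
 [111 113 110 100  77  79  80  81  87 100 114 115]
 [115 113 113 107 100  79  79  83 106 105 113 115]
 [112 114 115 111 158 165 166 106 108 112 114 116]
 [115 112 115 115 113 112 112 111 109 111 113 109]]
5 (np.float64(264.0), np.float64(169.4)) [ 0.60232344 -0.09028711] [ 0.60308124 -0.09047584]
stand [0.46823619 0.35121232] [0.46794128 0.34403887]
```

```bash
python3 -m handwheel '[{"delta_pos":[-0.1,0.6,0.2],"dr":[0,0,0]},{"delta_pos":[-0.3,0.95,0.2],"dr":[0,0,0]},{"delta_pos":[-0.3,0.95,0.2],"dr":[0,0,0]},{"delta_pos":[-0.3,0.95,0.2],"dr":[0,0,0]},{"delta_pos":[-0.3,0.95,0.2],"dr":[0,0,0]},{"delta_pos":[-0.3,0.95,0.2],"dr":[0,0,0]},{"delta_pos":[-0.3,0.95,0.2],"dr":[0,0,0]},{"delta_pos":[-0.3,0.95,0.2],"dr":[0,0,0]},{"delta_pos":[-0.3,0.95,0.2],"dr":[0,0,0]},{"delta_pos":[-0.3,0.95,0],"dr":[0,0,0]}]'
python3 -m handwheel '[{"delta_pos":[-0.3,0.95,0],"dr":[0,0,0]},{"delta_pos":[-0.3,0.95,0],"dr":[0,0,0]},{"delta_pos":[-0.3,0.95,0],"dr":[0,0,0]},{"delta_pos":[-0.1,0.95,0],"dr":[0,0,0]},{"delta_pos":[0,0.8,0],"dr":[0,0,0]},{"delta_pos":[0,0,0],"dr":[0,0,0]},{"delta_pos":[0,0,0],"dr":[0,0,0]}]'
python3 - <<'E'
from h import *
st(); C=calibration("wrist"); im=grab_frame("wrist"); cv2.imwrite("pics/w11.png",im[:,:,::-1])
for n,z in(("probe",.075),("stand",0)): print(n,[(round(d["conf"],2),np.round(d["location"],1),onz(C,d["location"],z).round(4)) for d in mark_of("wrist",n)[:2]])
E
```

```text
t: 60.05
eef_pos: [0.5402, 0.197, 0.3001]
ee_rot: [3.141, 0.002, 3.133]
force: [0.5, -0.2, -0.4]
width: 0.0522
gripper_force: 0.0
t: 60.75
eef_pos: [0.5104, 0.3341, 0.2985]
ee_rot: [-3.141, -0.001, 3.134]
force: [0.1, -0.4, -0.3]
width: 0.0526
gripper_force: 0.0
t 60.75 pos [0.5104 0.3341 0.2985] rpy [-180.    -0.   179.6] F [ 0.1 -0.4 -0.3] w 0.0526 g 0.0
probe [(0.57, array([296.2, 139.2]), array([0.4684, 0.3521]))]
stand [(0.83, array([295.4, 128.4]), array([0.461 , 0.3548]))]
```

View pics/w11.png

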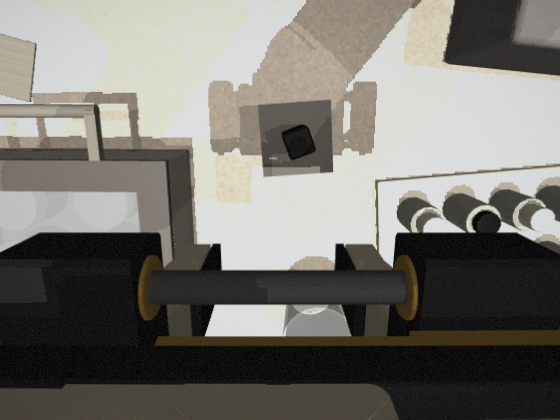

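The probe's black grip is at (299,141), turned about 20° relative to the stand. The beaker is at (313,310).

Run:
```python
from h import *
C=calibration("wrist"); im=cv2.imread("pics/w11.png",0)
s=im[105:172,264:332]; m=cv2.inRange(s,0,32)
n,l,stt,cen=cv2.connectedComponentsWithStats(m); k=1+stt[1:,4].argmax(); cs=cv2.findContours((l==k).astype(np.uint8),0,2)[0][0]+np.array([264,105])
print(stt[k]); r=cv2.minAreaRect(cs); b=cv2.boxPoints(r); print(r)
w=np.array([onz(C,p,.125) for p in b]); print(w.round(4)); e=np.diff(w,axis=0); print(np.degrees(np.arctan2(e[:,1],e[:,0])).round(1),np.linalg.norm(e,axis=1)); print("ctr",w.mean(0))
```

```text
[ 18  20  33  35 773]
((298.1459655761719, 141.40145874023438), (30.244260787963867, 27.68118667602539), 70.01689147949219)
[[0.4591 0.335 ]
 [0.4515 0.3569]
 [0.4752 0.3659]
 [0.4831 0.3437]]
[109.1  20.9 -70.5] [0.02311377 0.02539897 0.02355801]
ctr [0.4672165  0.35037033]
```

```bash
python3 -m handwheel '[{"delta_pos":[-0.5,0.2,0],"dr":[0,0,6.8]},{"delta_pos":[-0.5,0.2,-0.2],"dr":[0,0,6.8]},{"delta_pos":[-0.45,0.15,-0.5],"dr":[0,0,6.8]},{"delta_pos":[0,0,-0.9],"dr":[0,0,0]},{"delta_pos":[0,0,-0.9],"dr":[0,0,0]},{"delta_pos":[0,0,-0.9],"dr":[0,0,0]},{"delta_pos":[0,0,-0.9],"dr":[0,0,0]},{"delta_pos":[0,0,-0.9],"dr":[0,0,0]},{"delta_pos":[0,0,-0.8],"dr":[0,0,0]},{"delta_pos":[0,0,-0.4],"dr":[0,0,0]}]'
python3 -m handwheel '[{"delta_pos":[0,0,0],"dr":[0,0,0]},{"delta_pos":[0,0,0],"dr":[0,0,0]},{"delta_pos":[0,0,0],"dr":[0,0,0]},{"delta_pos":[0,0,0],"dr":[0,0,0]},{"delta_pos":[0,0,0],"dr":[0,0,0]},{"delta_pos":[0,0,0],"dr":[0,0,0]}]' 1 15
```

```text
t: 61.9
eef_pos: [0.4665, 0.3487, 0.1051]
ee_rot: [-3.14, -0.002, -2.795]
force: [-0.4, 0.2, -0.4]
width: 0.0527
gripper_force: 0.0
t: 62.5
eef_pos: [0.4673, 0.3508, 0.1081]
ee_rot: [3.141, 0.002, -2.793]
force: [-1.1, 0.6, 6.5]
width: 0.0233
gripper_force: 15.0
```

```bash
python3 -m handwheel '[{"delta_pos":[0,0,0.4],"dr":[0,0,0]},{"delta_pos":[0,0,0.8],"dr":[0,0,0]},{"delta_pos":[0,0,0.9],"dr":[0,0,0]},{"delta_pos":[0,0,0.9],"dr":[0,0,0]},{"delta_pos":[0,0,0.9],"dr":[0,0,0]},{"delta_pos":[0,0,0.8],"dr":[0,0,0]},{"delta_pos":[0,0,0.4],"dr":[0,0,0]},{"delta_pos":[0.1,-0.5,0],"dr":[0,0,0]},{"delta_pos":[0.2,-0.9,0],"dr":[0,0,0]},{"delta_pos":[0.3,-0.9,0],"dr":[0,0,0]}]'
python3 -m handwheel '[{"delta_pos":[0.3,-0.9,0],"dr":[0,0,0]},{"delta_pos":[0.3,-0.9,0],"dr":[0,0,0]},{"delta_pos":[0.3,-0.9,0],"dr":[0,0,0]},{"delta_pos":[0.3,-0.9,0],"dr":[0,0,0]},{"delta_pos":[0.3,-0.9,0],"dr":[0,0,0]},{"delta_pos":[0.3,-0.9,0],"dr":[0,0,0]},{"delta_pos":[0.3,-0.9,0],"dr":[0,0,0]},{"delta_pos":[0.3,-0.9,0],"dr":[0,0,0]},{"delta_pos":[0.3,-0.9,0],"dr":[0,0,0]},{"delta_pos":[0.3,-0.9,0],"dr":[0,0,0]}]'
python3 -m handwheel '[{"delta_pos":[0.3,-0.9,0],"dr":[0,0,0]},{"delta_pos":[0.3,-0.9,0],"dr":[0,0,0]},{"delta_pos":[0.3,-0.9,0],"dr":[0,0,0]},{"delta_pos":[0,-0.6,0],"dr":[0,0,0]},{"delta_pos":[0,0,0],"dr":[0,0,0]},{"delta_pos":[0,0,0],"dr":[0,0,0]}]'
```

```text
t: 63.5
eef_pos: [0.4841, 0.2796, 0.2588]
ee_rot: [-3.141, -0.002, -2.793]
force: [0.0, -0.2, -0.8]
width: 0.0239
gripper_force: 15.0
t: 64.5
eef_pos: [0.574, 0.0093, 0.2586]
ee_rot: [3.141, -0.002, -2.794]
force: [0.8, 0.0, -0.3]
width: 0.0242
gripper_force: 15.0
t: 65.1
eef_pos: [0.601, -0.0885, 0.2588]
ee_rot: [3.141, -0.002, -2.795]
force: [-0.2, 1.5, -1.1]
width: 0.0239
gripper_force: 15.0
```

```bash
python3 -m handwheel '[{"delta_pos":[0.07,0.07,-0.4],"dr":[0,0,0]},{"delta_pos":[0,0,-0.7],"dr":[0,0,0]},{"delta_pos":[0,0,-0.7],"dr":[0,0,0]},{"delta_pos":[0,0,-0.4],"dr":[0,0,0]},{"delta_pos":[0,0,-0.2],"dr":[0,0,0]},{"delta_pos":[0,0,0],"dr":[0,0,0]},{"delta_pos":[0,0,0],"dr":[0,0,0]}]'
python3 - <<'E'
from h import *
s=st()
for c in("side","top"):
  C=calibration(c); grab_frame(c); print(c,[(n,round(d["conf"],2),np.round(d["location"],1)) for n in("port","probe") for d in mark_of(c,n)[:2]], "pred port",proj(C,np.array([.603,-.0865,.085])).round(1),"pred probe",proj(C,s["eef_pos"]-[0,0,.0331]).round(1))
E
python3 -m handwheel '[{"delta_pos":[0,0,-0.2],"dr":[0,0,0]},{"delta_pos":[0,0,-0.2],"dr":[0,0,0]},{"delta_pos":[0,0,-0.2],"dr":[0,0,0]},{"delta_pos":[0,0,0],"dr":[0,0,0]}]'
```

```text
t: 65.8
eef_pos: [0.6045, -0.0855, 0.1887]
ee_rot: [-3.141, 0.001, -2.793]
force: [0.3, -0.1, -0.4]
width: 0.0241
gripper_force: 15.0
t 65.8 pos [ 0.6045 -0.0855  0.1887] rpy [-1.8e+02  1.0e-01 -1.6e+02] F [ 0.3 -0.1 -0.4] w 0.0241 g 15.0
side [('port', 0.57, array([279.7, 190. ])), ('probe', 0.38, array([270.5, 170.1]))] pred port [278.  192.4] pred probe [276.7 173.4]
top [('port', 0.77, array([304.6, 181.8]))] pred port [302.6 182.5] pred probe [303.6 177.6]
t: 66.5
eef_pos: [0.6032, -0.0857, 0.1685]
ee_rot: [3.141, -0.002, -2.794]
force: [0.4, 0.2, -0.9]
width: 0.0238
gripper_force: 15.0
```

```bash
python3 -m handwheel '[{"delta_pos":[0,0,-0.25],"dr":[0,0,0]},{"delta_pos":[0,0,-0.25],"dr":[0,0,0]},{"delta_pos":[0,0,-0.25],"dr":[0,0,0]},{"delta_pos":[0,0,-0.25],"dr":[0,0,0]},{"delta_pos":[0,0,0],"dr":[0,0,0]}]'
```

```text
t: 67.0
eef_pos: [0.6035, -0.0857, 0.1385]
ee_rot: [3.141, -0.002, -2.794]
force: [0.3, 0.3, -0.0]
width: 0.0239
gripper_force: 15.0
```

```bash
python3 -m handwheel '[{"delta_pos":[0,0,-0.25],"dr":[0,0,0]},{"delta_pos":[0,0,-0.2],"dr":[0,0,0]},{"delta_pos":[0,0,-0.15],"dr":[0,0,0]},{"delta_pos":[0,0,-0.12],"dr":[0,0,0]},{"delta_pos":[0,0,0],"dr":[0,0,0]},{"delta_pos":[0,0,0],"dr":[0,0,0]}]'
```

```text
t: 67.6
eef_pos: [0.6041, -0.0856, 0.1182]
ee_rot: [3.142, 0.0, -2.794]
force: [-0.9, -0.5, -0.6]
width: 0.0239
gripper_force: 15.0
```

```bash
python3 -m handwheel '[{"delta_pos":[0,0,-0.06],"dr":[0,0,0]},{"delta_pos":[0,0,-0.06],"dr":[0,0,0]},{"delta_pos":[0,0,0],"dr":[0,0,0]},{"delta_pos":[0,0,0],"dr":[0,0,0]}]'
```

```text
t: 68.0
eef_pos: [0.6046, -0.0855, 0.1173]
ee_rot: [-3.141, 0.002, -2.793]
force: [-7.7, 3.3, 17.3]
width: 0.024
gripper_force: 15.0
```

Contact with the deck at the expected height, so release and back off.

```bash
python3 -m handwheel '[{"delta_pos":[0,0,0.05],"dr":[0,0,0]},{"delta_pos":[0,0,0],"dr":[0,0,0]},{"delta_pos":[0,0,0],"dr":[0,0,0]},{"delta_pos":[0,0,0],"dr":[0,0,0]},{"delta_pos":[0,0,0.6],"dr":[0,0,0]},{"delta_pos":[0,0,0.9],"dr":[0,0,0]},{"delta_pos":[0,0,0.9],"dr":[0,0,0]},{"delta_pos":[0,0,0.9],"dr":[0,0,0]},{"delta_pos":[0,0,0.9],"dr":[0,0,0]},{"delta_pos":[0,0,0],"dr":[0,0,0]}]' -0.4
python3 -m handwheel '[{"delta_pos":[-0.9,-0.5,0],"dr":[0,0,0]},{"delta_pos":[-0.9,-0.5,0],"dr":[0,0,0]},{"delta_pos":[-0.9,-0.5,0],"dr":[0,0,0]},{"delta_pos":[-0.9,-0.5,0],"dr":[0,0,0]},{"delta_pos":[-0.4,-0.5,0],"dr":[0,0,0]},{"delta_pos":[0,0,0],"dr":[0,0,0]}]'
python3 - <<'E'
from h import *
st(); P=np.array([.6035,-.0860,.085]); v=(.566,.1045,-.018)
for c in("top","side"):
  C=calibration(c); grab_frame(c)
  print(c,[(n,round(d["conf"],2),np.round(d["location"],1)) for n in("probe","catch_tab","lid_handle","port") for d in mark_of(c,n)[:2]])
  print(" pred probe",proj(C,P).round(1),"tab home",proj(C,np.array([.525,-.0788,.147])).round(1),"handle shut",proj(C,W(v,np.array(PT["lid_handle"]))).round(1))
E
```

```text
t: 69.0
eef_pos: [0.606, -0.0859, 0.2464]
ee_rot: [-3.139, 0.006, -2.793]
force: [0.0, 0.3, -0.6]
width: 0.0613
gripper_force: 0.0
t: 69.6
eef_pos: [0.4827, -0.1619, 0.2423]
ee_rot: [-3.142, 0.0, -2.795]
force: [1.0, 1.5, 1.1]
width: 0.0617
gripper_force: 0.0
t 69.6 pos [ 0.4827 -0.1619  0.2423] rpy [-180.     0.  -160.2] F [1.  1.5 1.1] w 0.0617 g 0.0
top [('probe', 0.56, array([301.2, 183.8])), ('probe', 0.34, array([323.3, 126.7])), ('port', 0.6, array([302.8, 184.3]))]
 pred probe [302.4 182.3] tab home [300.2 211.3] handle shut [223.7 246.9]
side [('probe', 0.51, array([274.5, 190.1])), ('catch_tab', 0.18, array([218.9, 227.2])), ('lid_handle', 0.89, array([286.5, 269.3])), ('port', 0.61, array([276.8, 189.2]))]
 pred probe [277.7 192.4] tab home [300.9 189.1] handle shut [288.1 268.5]
```

The probe and handle marks agree with seated and shut. Handing in.

```bash
python3 -c "
from station import *
print(job_done())"
```

```text
the job is handed in; nothing more can be done
None
```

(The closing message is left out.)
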